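# Unpack the vanity case and leave it airing

### The job

Raise the lid of the white storage case until it stands upright and let go of it there. Then pull every tube out of the case and stand each one, cap up, in the ceramic caddy, fully down on its floor. When all are in, tip the lid back down to half open, about 45 degrees, and leave it like that so that the case can air; do not disturb the bottle, the jar or the soap dish.

Things in the scene. Friction and masses are not known exactly. Their poses are not given: they have to be found in the camera images.
- case: White plastic case fixed to the counter, 140 (x) by 270 (y) by 142 mm high, walls and floor 6 mm. Origin: centre of its underside; front faces -x, lid hinged along y on its rear (+x) rim. Inside, a grey block (55 mm above the floor) has a row of five 22 mm square wells at x = -10, y = -92, -46, 0, 46, 92 mm; tubes stand in them on the case floor, 6 mm above the counter.
- lid (a joint): Lid's opening angle in rad: 0 shut, 1.57 upright, stop at 2.2. The hinge is stiff and the lid stays where it is left (about 5 N at the tab moves it).
- lid_tab (a point): Centre of the aluminium pull tab on the lid's front edge; moves with the lid. Tab: 36 mm long (it juts out in front of the shut case), 40 mm wide along y, 10 mm thick. Lid plate: 140 by 270 by 8 mm, white, mirror on its underside. Axes: -x points from the hinge to the tab, z out of the upper face.
- lid_hinge (a point): Middle of the hinge line, on the case (143 mm above the counter), axes as the case. The tab's centre lies 158 mm from it and the lid's front edge 140 mm.
- caddy: Loose white ceramic caddy, 214 (x) by 46 (y) by 85 mm high, 0.9 kg, open on top, walls and floor 4 mm, divided into five equal cells in a row along its x (cells about 38 by 38 mm inside, 42 mm apart, the middle one at its centre). Origin: centre of its underside.
- tube0: Slim cosmetic tube, upright cylinder 18 mm across and 130 mm long, black with an aluminium cap, 45 g. Origin: centre of its underside, z towards the cap. Stands at first in a well of the case, cap up 6 mm below the rim; may be absent.
- tube1: Slim cosmetic tube, upright cylinder 18 mm across and 130 mm long, black with an aluminium cap, 45 g. Origin: centre of its underside, z towards the cap. Stands at first in a well of the case, cap up 6 mm below the rim; may be absent.
- tube2: Slim cosmetic tube, upright cylinder 18 mm across and 130 mm long, black with an aluminium cap, 45 g. Origin: centre of its underside, z towards the cap. Stands at first in a well of the case, cap up 6 mm below the rim; may be absent.
- tube3: Slim cosmetic tube, upright cylinder 18 mm across and 130 mm long, black with an aluminium cap, 45 g. Origin: centre of its underside, z towards the cap. Stands at first in a well of the case, cap up 6 mm below the rim; may be absent.
- tube4: Slim cosmetic tube, upright cylinder 18 mm across and 130 mm long, black with an aluminium cap, 45 g. Origin: centre of its underside, z towards the cap. Stands at first in a well of the case, cap up 6 mm below the rim; may be absent.
- rinse: Bystander: mouth-rinse bottle, 68 mm across, 190 mm high. Origin: centre of its underside.
- cream: Bystander: low cream jar, 68 mm across, 60 mm high. Origin: centre of its underside.
- dish: Bystander: ceramic soap dish with a bar of soap, 90 by 120 mm, 31 mm high. Origin: centre of its underside.
Not all that is in view belongs to the job. What is shaped like the caddy but yellow is not meant.

How it is judged:
By the outcome, as a careful person would: the job done as asked, in the order asked, and still so for the second after the job is handed in, with the robot touching nothing.
Of tube0, tube1, tube2, tube3, tube4 only 3 to 5 are there at a start; the rules pass over those that are not, and their reading is None.
At some moment in a run one of caddy may be knocked a few centimetres aside while the robot is not near it.
It also fails if it takes over 210 s, if anything falls off the work surface, if the arm or the gripper's body presses on something with over 40 N, if the wrist force passes 120 N, or if a joint passes its speed limit or range.

### The arm

A 7-joint arm with a two-finger parallel gripper is mounted at the origin on the work surface. World frame = base frame: x ahead of the robot, y to its left, z up, the work surface at z = 0. Lengths are in m, angles in rad, forces in N, time in s.
With the tool pointing down it reaches from about 0.35 to 0.9 m from the base axis. Payload 8.1 kg.
Tool frame: the origin (TCP) lies midway between the tips of the shut fingers; the grasp point (between the pads) lies 19 mm behind it (arm.pinch_z is the distance from the TCP to the grasp point, in m); z points along the fingers, y is the direction in which the jaws open and shut (so a half turn about z gives the same grasp; the last joint's range is limited). The gripper opens to 92 mm and grips with 3 to 60 N. Pads are 19 mm wide; open, the fingers measure 130 mm over their backs; the gripper's body (75 mm by 190 mm) begins 47 mm behind the grasp point.
Start: joints at [1.038, 0.434, 0.025, 1.573, -0.012, 1.134, -0.075], TCP at [0.26, -0.568, 0.227] pointing down, gripper open.
Joint ranges: [-2.62, 2.62], [-0.44, 2.09], [-1.27, 1.32], [0.08, 2.57], [-1.32, 4.46], [0.12, 2], [-2.74, 2.74]. Speed limits (rad/s): [2.22, 2.22, 3.01, 3.01, 3.14, 3.14, 3.14].

### API

Orientations are given as a rotation vector (axis times angle).
In Python, from cell import arm, eyes gives the robot as it stands.
- The arm moves only by the tool apply_moves, never from a script. Its argument "targets" is one flat list of numbers, 5 for each row, row after row: the closure, from 0 (fully open) to 1 (shut), then the shift along the tool's x, y, z each as a share of 40 cm, from -1 to 1, then the turn about the tool's z as a share of pi/2 rad, from -1 to 1. A call has 1 to 20 rows; each row shifts and turns the commanded pose from where the row before left it, along the tool's axes as they then stand; what a row does not reach is not made up. A row lasts 1/8 s, in which the tool goes at most 62.5 mm and 10.7 degrees, less where a joint would pass 70% of its speed; a pose out of reach is approached as far as the arm can. A call with a number of a shift or a turn outside -1 to 1 is refused whole. A call with a gripper value outside its range is refused whole. The fingers move at their own pace and stop on an object; "grip_force" is the grip in N (left out, the last holds). Time passes only in rows, so rows that do not move let the fingers close. It gives the time, the measured TCP pose, the force and the opening at its end, in the units of the state.
- arm.observe(): the state, without advancing time (a new reading comes with each control period).
- eyes.get_image(name): name is "scene" or "top" or "wrist"; returns the picture (384x512x3 uint8, red, green, blue); there is no depth.
- eyes.camera_params(name): a dict with "camera_matrix" (3x3 intrinsics, pixels), "xyz" and "attitude" of the camera in the world; the wrist camera has in their place "hand_eye" (4x4, takes a point from camera to tool coordinates, whose origin is the TCP and whose axes are the flange's). Camera axes: x right, y down, z forward; pixel columns grow to the right and rows downward; lengths in m; the calibration is good to about 2 mm. A picture is of the moment at which its call begins: read the wrist's pose just before it. camera_params takes no time and is no camera call.
- arm.sign_off(): hands the job in, once; it reports no verdict.
The state is a dict: "clock": time; "joints": joint angles; "dq": joint speeds; "joint_efforts": joint torques, N m; "position": TCP position; "ee_rot": TCP orientation; "force": force on the tool from outside, world axes, zero at the start; "ft_torque": the same for the moment, N m; "width": opening from 0.0 (shut) to 1.0 (fully open).
Only numpy, scipy, OpenCV 4.12 (cv2) and the standard library are available. Lean on these libraries where they do the work, as an engineer would, in place of code of your own. Each camera call takes 0.05 s, during which the arm holds its last target.

## Working session

There is one attempt and no reset: what is moved stays moved. The work goes in short steps, Python scripts to look and compute and a tool call to move; the robot and the scene stay as the last step left them, time stands still between calls to the robot, and variables do not carry over. Pictures are saved under pics/ and viewed, and the job is handed in when it is done.

Besides the shell and the picture viewer there is one more tool, called as name(argument=value, ...), one argument or row to a line, values as JSON. apply_moves: Moves the arm, as the interface text tells. Its arguments: {"type":"object","properties":{"targets":{"type":"array"},"grip_force":{"type":"number"}},"required":["targets"]}

```bash
ls; mkdir -p pics
python3 - <<'E'
from cell import arm, eyes
import cv2,numpy as np
print(arm.observe())
for n in ("scene","top","wrist"):
    print(n,eyes.camera_params(n))
    cv2.imwrite(f"pics/a_{n}.png",eyes.get_image(n)[:,:,::-1])
E
```

```text
pics
{'clock': 0.0, 'joints': array([ 1.03844637,  0.4352685 ,  0.02496625,  1.57408919, -0.01162915,
        1.13400537, -0.07511018]), 'dq': array([ 0.00271698,  0.0006964 , -0.00059525,  0.00076652,  0.00240838,
        0.00045915,  0.00022325]), 'joint_efforts': array([-5.98371626e-04, -6.67861819e+01,  9.84483585e-01, -3.14452422e+01,
       -6.05796184e-02,  4.30582662e-02,  1.79964782e-04]), 'position': array([ 0.26014803, -0.56771948,  0.22591967]), 'ee_rot': array([-3.06785192e+00, -6.69402536e-01,  7.24908591e-04]), 'force': array([-0.76597848,  0.45274672, -0.79820246]), 'ft_torque': array([-0.0127897 , -0.01583703, -0.03208796]), 'width': 1.001125306190056}
scene {'camera_matrix': array([[413.59060055,   0.        , 254.93482052],
       [  0.        , 413.59060055, 197.40318858],
       [  0.        ,   0.        ,   1.        ]]), 'xyz': array([0.58309259, 0.41878031, 1.27528342]), 'attitude': array([-0.13811825, -3.07714063,  0.49555029])}
top {'camera_matrix': array([[354.32387371,   0.        , 255.79570552],
       [  0.        , 354.32387371, 188.36241285],
       [  0.        ,   0.        ,   1.        ]]), 'xyz': array([0.44545696, 0.03087786, 1.14986818]), 'attitude': array([-2.16607805,  2.18038614, -0.100304  ])}
wrist {'camera_matrix': array([[321.94996528,   0.        , 262.73615108],
       [  0.        , 321.94996528, 193.14540126],
       [  0.        ,   0.        ,   1.        ]]), 'hand_eye': array([[ 1.07351805e-03, -9.56578851e-01, -2.91471695e-01,
         7.84940194e-02],
       [ 9.99999421e-01,  1.04836327e-03,  2.42477377e-04,
        -1.11330270e-03],
       [ 7.36194890e-05, -2.91471787e-01,  9.56579423e-01,
        -1.58392571e-01],
       [ 0.00000000e+00,  0.00000000e+00,  0.00000000e+00,
         1.00000000e+00]])}
```

View pics/a_scene.png

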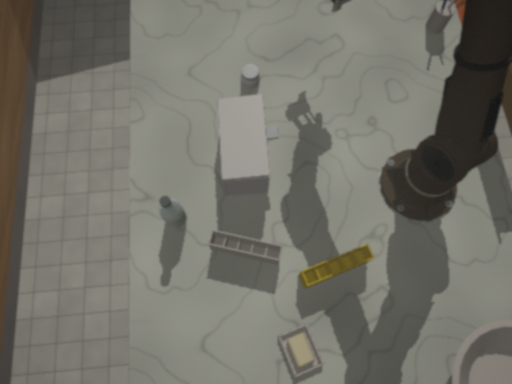

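View pics/a_top.png

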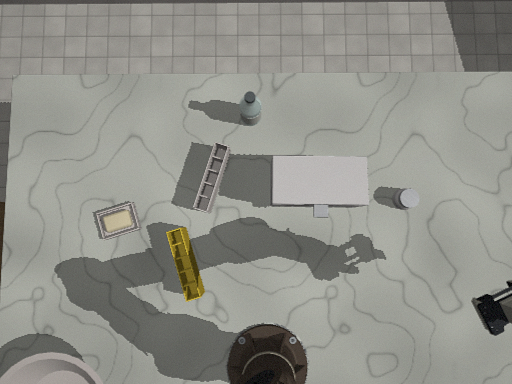

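View pics/a_wrist.png

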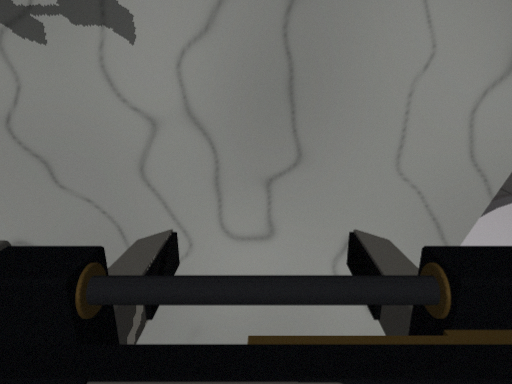

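```bash
cat > h.py <<'E'
import numpy as np,cv2
from scipy.spatial.transform import Rotation as R
from cell import arm, eyes
def cam(n,st=None):
    p=eyes.camera_params(n);K=p["camera_matrix"]
    if n=="wrist":
        st=st or arm.observe();T=np.eye(4);T[:3,:3]=R.from_rotvec(st["ee_rot"]).as_matrix();T[:3,3]=st["position"]
        T=T@p["hand_eye"];return K,T[:3,:3],T[:3,3]
    return K,R.from_rotvec(p["attitude"]).as_matrix(),np.array(p["xyz"])
def ray(c,u,v,z):
    K,Rm,o=c;d=Rm@np.linalg.solve(K,[u,v,1.]);return o+d*(z-o[2])/d[2]
def proj(c,P):
    K,Rm,o=c;q=K@(Rm.T@(np.asarray(P)-o));return q[:2]/q[2]
def crop(img,x0,y0,x1,y1,s,name):
    cv2.imwrite(name,cv2.resize(img[y0:y1,x0:x1,::-1],None,fx=s,fy=s,interpolation=cv2.INTER_CUBIC))
E
python3 - <<'E'
from h import *
im=cv2.imread("pics/a_top.png")[:,:,::-1]
crop(im,260,140,430,230,4.7,"pics/b1.png")
crop(im,160,130,260,310,3.3,"pics/b2.png")
c=cam("top")
for u,v in [(273,156),(368,157),(368,206),(273,205)]: print(ray(c,u,v,.15))
print(ray(c,321,211,.146))
E
```

```text
[ 0.63146702 -0.01828129  0.15      ]
[ 0.62673993 -0.28961375  0.15      ]
[ 0.4868327  -0.28457958  0.15      ]
[ 0.49141599 -0.01673462  0.15      ]
[ 0.4737396  -0.15247123  0.146     ]
```

View pics/b1.png

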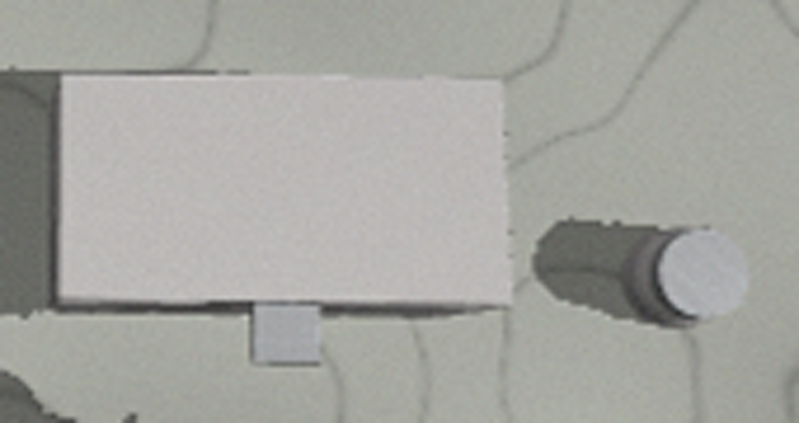

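View pics/b2.png

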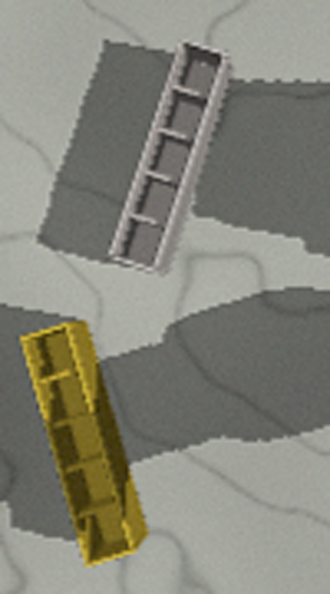

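Run:
```python
from h import *
im=cv2.imread("pics/a_top.png")[:,:,::-1]
crop(im,185,135,240,220,7,"pics/b3.png")
c=cam("top")
P=[ray(c,260+a/4.7,140+b/4.7,.151) for a,b in [(62,75),(503,80),(512,303),(58,300)]]
for p in P:print(p)
print(np.linalg.norm(P[0]-P[1]),np.linalg.norm(P[2]-P[3]),np.linalg.norm(P[0]-P[3]),np.linalg.norm(P[1]-P[2]),np.mean(P,0))
for a,b in [(252,305),(319,305),(321,363),(254,363)]: print(ray(c,260+a/4.7,140+b/4.7,.15))
```

```text
[ 0.63140038 -0.01878025  0.151     ]
[ 0.626516   -0.28649905  0.151     ]
[ 0.49108913 -0.28705665  0.151     ]
[ 0.49468164 -0.01486379  0.151     ]
0.26776335314855676 0.2722165726523897 0.13677481797492105 0.1354280164549002 [ 0.56092179 -0.15179994  0.151     ]
[ 0.49096174 -0.13132265  0.15      ]
[ 0.49069702 -0.17153067  0.15      ]
[ 0.45599212 -0.17184396  0.15      ]
[ 0.45625427 -0.13176585  0.15      ]
```

View pics/b3.png

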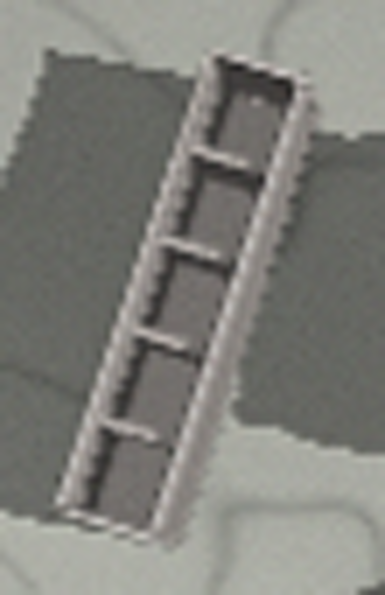

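Run:
```python
from h import *
c=cam("top")
P=[ray(c,185+a/7,135+b/7,.085) for a,b in [(205,55),(303,78),(157,536),(60,505)]]
for p in P:print(p)
print([np.linalg.norm(P[i]-P[(i+1)%4]) for i in range(4)],np.mean(P,0))
d=P[0]-P[3]+P[1]-P[2];print(np.degrees(np.arctan2(d[1],d[0])))
print("bottle cap",ray(c,250,97,.19),"base",ray(c,251,117,0)); print("cream",ray(c,260+703/4.7,140+272/4.7,.06))
st=arm.observe();Rm=R.from_rotvec(st["ee_rot"]).as_matrix();print(Rm.round(3))
# needed
print("tool delta to tab above", Rm.T@(np.array([.473,-.1515,.20])-st["position"])/.4)
```

```text
[0.68544997 0.15746361 0.085     ]
[0.6749622  0.11467552 0.085     ]
[0.4759824  0.17712486 0.085     ]
[0.48953745 0.21884291 0.085     ]
[np.float64(0.04405466912963506), np.float64(0.20854946474954122), np.float64(0.04386496834655213), np.float64(0.2053025354233932)] [0.581483   0.16702672 0.085     ]
-17.41015854787774
bottle cap [0.79108329 0.04596489 0.19      ] base [0.79109965 0.04597152 0.        ]
cream [ 0.51473469 -0.44186858  0.06      ]
[[ 0.909  0.417 -0.001]
 [ 0.417 -0.909  0.001]
 [-0.    -0.001 -1.   ]]
tool delta to tab above [ 0.91726567 -0.72451773  0.06605708]
```

apply_moves(
  targets=[0, 0, 0, 0, 0.094, 0, 0, 0, 0, 0.094, 0, 0, 0, 0, 0.094, 0, 0.053, -0.104, 0.007, 0, 0, 0.053, -0.104, 0.007, 0, 0, 0.053, -0.104, 0.007, 0, 0, 0.053, -0.104, 0.007, 0, 0, 0.053, -0.104, 0.007, 0, 0, 0.053, -0.104, 0.007, 0, 0, 0.053, -0.104, 0.007, 0, 0, 0.053, -0.104, 0.007, 0, 0, 0.053, -0.104, 0.007, 0, 0, 0.053, -0.104, 0.007, 0, 0, 0, 0, 0, 0],
  grip_force=30,
)

```text
clock: 1.9
position: [0.4793, -0.151, 0.1984]
ee_rot: [-3.14, 0.011, -0.0]
force: [0.1, -0.9, -1.4]
width: 0.999
```

```bash
cat > st.py <<'E'
from h import *
import sys
st=arm.observe();Rm=R.from_rotvec(st["ee_rot"]).as_matrix()
print(round(st["clock"],2),st["position"].round(4),"yaw",np.degrees(np.arctan2(Rm[1,0],Rm[0,0])).round(2),"zax",Rm[:,2].round(3),"F",st["force"].round(1),"w",round(st["width"],3))
if len(sys.argv)>3: print("share",(Rm.T@(np.array([float(a) for a in sys.argv[1:4]])-st["position"])/.4).round(4))
E
python3 st.py .473 -.1515 .14
python3 - <<'E'
from h import *
i=eyes.get_image("wrist");cv2.imwrite("pics/c1.png",i[:,:,::-1])
E
```

```text
1.9 [ 0.4793 -0.151   0.1984] yaw -0.39 zax [ 0.     0.002 -1.   ] F [ 0.1 -0.9 -1.4] w 0.999
share [-0.0158  0.0016  0.146 ]
```

View pics/c1.png

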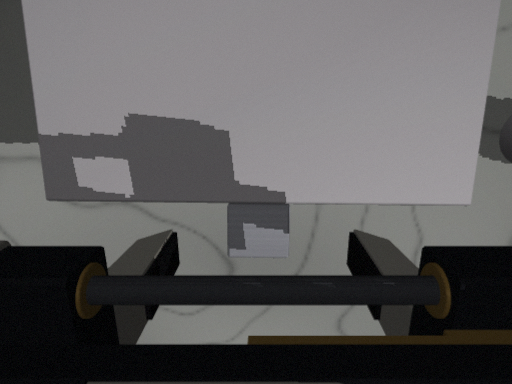

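Run:
```python
from h import *
c=cam("wrist")
for u,v,z in [(228,205,.151),(290,205,.151),(289,257,.151),(228,257,.151),(46,199,.151),(471,205,.151)]: print(ray(c,u,v,z).round(4))
```

```text
[ 0.4854 -0.1293  0.151 ]
[ 0.4851 -0.1712  0.151 ]
[ 0.446  -0.1712  0.151 ]
[ 0.4463 -0.1278  0.151 ]
[ 0.4907 -0.0071  0.151 ]
[ 0.4841 -0.2935  0.151 ]
```

Run:
```python
from h import *
im=cv2.imread("pics/c1.png")[:,:,::-1]
crop(im,200,180,320,270,6,"pics/c2.png")
crop(im,20,180,90,220,8,"pics/c3.png")
crop(im,430,180,500,220,8,"pics/c4.png")
c=cam("wrist")
for z in (.151,.156,.161):
  P=np.array([ray(c,u,v,z) for u,v in [(228,205),(290,205),(289,257),(228,257)]]);print(z,P.mean(0),np.ptp(P,0))
```

```text
0.151 [ 0.46570092 -0.14987538  0.151     ] [0.03946864 0.04348211 0.        ]
0.156 [ 0.46790602 -0.14996669  0.156     ] [0.03850977 0.04242573 0.        ]
0.161 [ 0.47011113 -0.15005799  0.161     ] [0.03755089 0.04136935 0.        ]
```

View pics/c2.png

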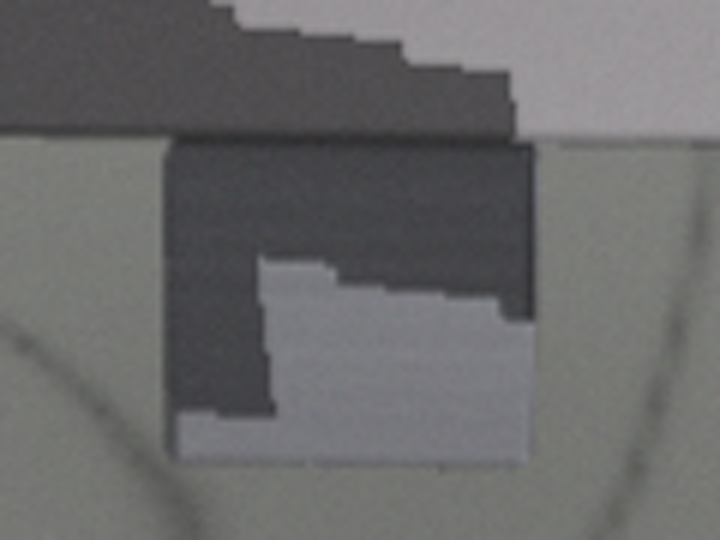

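View pics/c3.png

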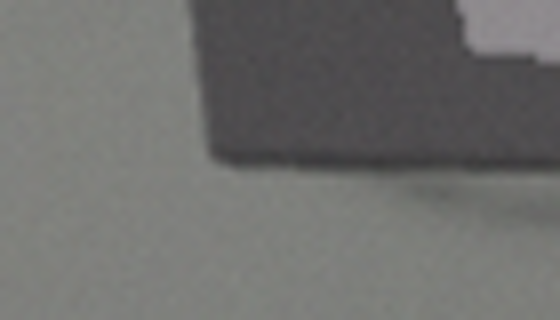

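View pics/c4.png

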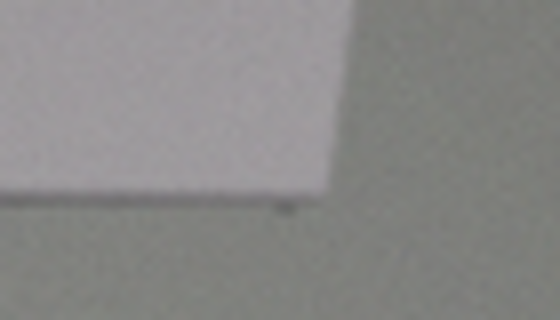

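Run:
```python
from h import *
c=cam("wrist")
st=arm.observe();T=R.from_rotvec(st["ee_rot"]).as_matrix()
for z in (0,-.019,-.04):
  for s in (-1,1):
    for x in (-.0095,.0095):
      print(z,s,x,proj(c,st["position"]+T@np.array([x,s*.046,z])).round(1))
```

```text
0 -1 -0.0095 [180.3 261.4]
0 -1 0.0095 [177.7 229.5]
0 1 -0.0095 [347.6 261.6]
0 1 0.0095 [350.4 229.7]
-0.019 -1 -0.0095 [170.8 280.5]
-0.019 -1 0.0095 [167.6 245.5]
-0.019 1 -0.0095 [357.3 280.7]
-0.019 1 0.0095 [360.7 245.7]
-0.04 -1 -0.0095 [157.5 307.3]
-0.04 -1 0.0095 [153.2 268.1]
-0.04 1 -0.0095 [370.9 307.6]
-0.04 1 0.0095 [375.5 268.4]
```

apply_moves(
  targets=[0, -0.012, 0, 0, 0.009, 0, -0.012, 0, 0.03, 0, 0, 0, 0, 0.05, 0, 0, 0, 0, 0.05, 0, 1, 0, 0, 0, 0, 1, 0, 0, 0, 0, 1, 0, 0, 0, 0, 1, 0, 0, 0, 0, 1, 0, 0, 0, 0, 1, 0, 0, 0, 0, 1, 0, 0, 0, 0, 1, 0, 0, 0, 0],
  grip_force=30,
)

```text
clock: 3.45
position: [0.4688, -0.148, 0.1466]
ee_rot: [-3.134, 0.034, 0.001]
force: [0.4, 22.8, 1.9]
width: 0.431
```

```bash
python3 st.py
python3 - <<'E'
from h import *
i=eyes.get_image("wrist");cv2.imwrite("pics/d1.png",i[:,:,::-1])
E
```

```text
3.45 [ 0.4688 -0.148   0.1466] yaw -1.25 zax [-0.001  0.007 -1.   ] F [ 0.4 22.8  1.9] w 0.431
```

View pics/d1.png

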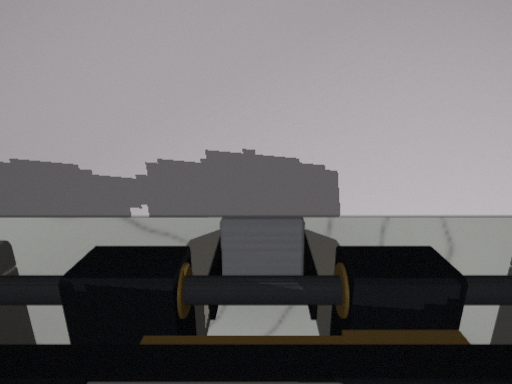

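Run:
```python
import numpy as np
t=np.linspace(.09,1.57,17)
P=np.c_[.158*-np.cos(t),.158*np.sin(t)]
for d in np.diff(P,axis=0)/.4: print("1, %.3f, 0, %.3f, 0,"%(d[0],-d[1]),end=" ")
```

```text
1, 0.005, 0, -0.036, 0, 1, 0.008, 0, -0.036, 0, 1, 0.012, 0, -0.035, 0, 1, 0.015, 0, -0.033, 0, 1, 0.018, 0, -0.032, 0, 1, 0.021, 0, -0.030, 0, 1, 0.023, 0, -0.028, 0, 1, 0.026, 0, -0.026, 0, 1, 0.028, 0, -0.023, 0, 1, 0.030, 0, -0.021, 0, 1, 0.032, 0, -0.018, 0, 1, 0.033, 0, -0.015, 0, 1, 0.035, 0, -0.012, 0, 1, 0.036, 0, -0.008, 0, 1, 0.036, 0, -0.005, 0, 1, 0.036, 0, -0.002, 0,
```

apply_moves(
  targets=[1, 0, -0.008, 0, 0, 1, 0.005, 0, -0.036, 0, 1, 0.008, 0, -0.036, 0, 1, 0.012, 0, -0.035, 0, 1, 0.015, 0, -0.033, 0, 1, 0, 0, 0, 0],
)

```text
clock: 4.25
position: [0.4853, -0.1482, 0.2032]
ee_rot: [-3.137, 0.037, -0.001]
force: [2.0, 11.6, 0.5]
width: 0.43
```

```bash
python3 st.py
python3 - <<'E'
from h import *
i=eyes.get_image("wrist");cv2.imwrite("pics/d2.png",i[:,:,::-1])
E
```

```text
4.25 [ 0.4853 -0.1482  0.2032] yaw -1.36 zax [ 0.001  0.004 -1.   ] F [ 2.  11.6  0.5] w 0.43
```

View pics/d2.png

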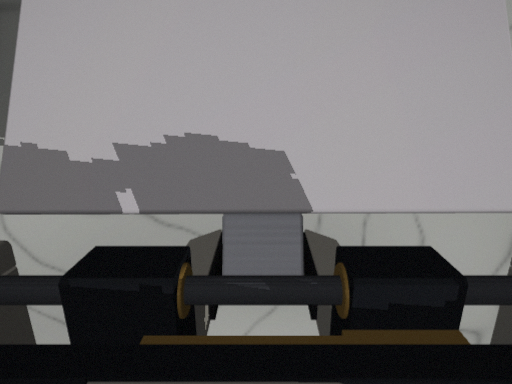

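apply_moves(
  targets=[1, 0.018, -0.004, -0.032, 0, 1, 0.021, -0.003, -0.03, 0, 1, 0.023, 0, -0.028, 0, 1, 0.026, 0, -0.026, 0, 1, 0.028, 0, -0.023, 0, 1, 0.03, 0, -0.021, 0, 1, 0, 0, 0, 0],
)

```text
clock: 5.18
position: [0.5435, -0.1492, 0.2675]
ee_rot: [-3.139, 0.041, 0.0]
force: [-0.3, 6.8, -0.5]
width: 0.434
```

```bash
python3 st.py
python3 - <<'E'
from h import *
i=eyes.get_image("wrist");cv2.imwrite("pics/d3.png",i[:,:,::-1])
i=eyes.get_image("scene");crop(i,170,40,340,200,4,"pics/d3s.png")
E
```

```text
5.17 [ 0.5435 -0.1492  0.2675] yaw -1.49 zax [-0.     0.002 -1.   ] F [-0.3  6.8 -0.5] w 0.434
```

View pics/d3.png

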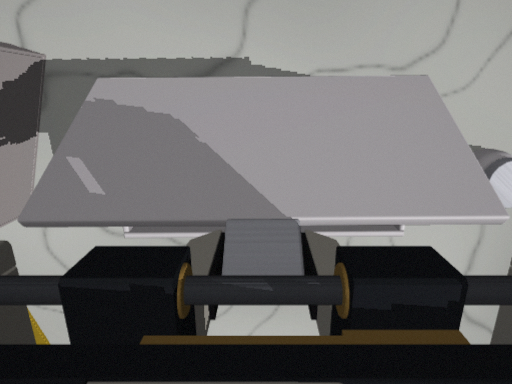

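View pics/d3s.png

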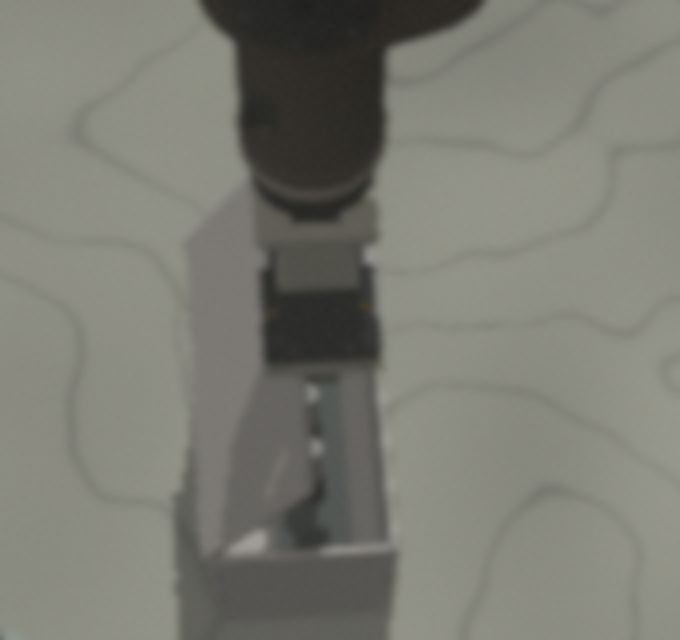

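apply_moves(
  targets=[1, 0.032, -0.002, -0.018, 0, 1, 0.033, -0.002, -0.015, 0, 1, 0.035, 0, -0.012, 0, 1, 0.036, 0, -0.008, 0, 1, 0.036, 0, -0.005, 0, 1, 0, 0, 0, 0, 1, 0, 0, 0, 0],
)

```text
clock: 6.15
position: [0.6128, -0.1505, 0.2915]
ee_rot: [-3.141, 0.042, -0.004]
force: [0.6, 4.6, 5.8]
width: 0.433
```

```bash
python3 st.py
python3 - <<'E'
from h import *
i=eyes.get_image("wrist");cv2.imwrite("pics/d4.png",i[:,:,::-1])
i=eyes.get_image("scene");crop(i,170,40,340,200,4,"pics/d4s.png")
E
```

```text
6.15 [ 0.6128 -0.1505  0.2915] yaw -1.54 zax [ 0.003  0.    -1.   ] F [0.6 4.6 5.8] w 0.433
```

View pics/d4.png

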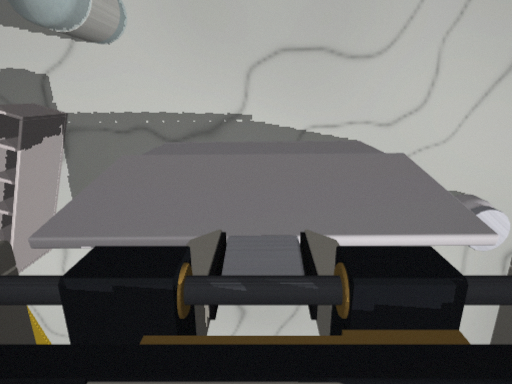

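View pics/d4s.png

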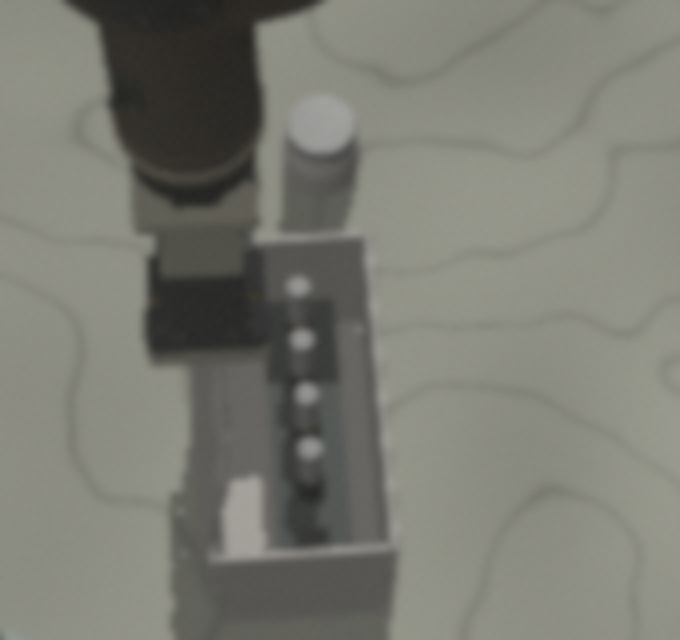

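Run:
```python
from h import *
im=cv2.imread("pics/d4.png")[:,:,::-1]
crop(im,0,130,512,256,1.55,"pics/d5.png")
crop(im,20,210,100,256,8,"pics/d6.png")
crop(im,400,210,500,256,8,"pics/d7.png")
```

```text
(no output)
```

View pics/d6.png

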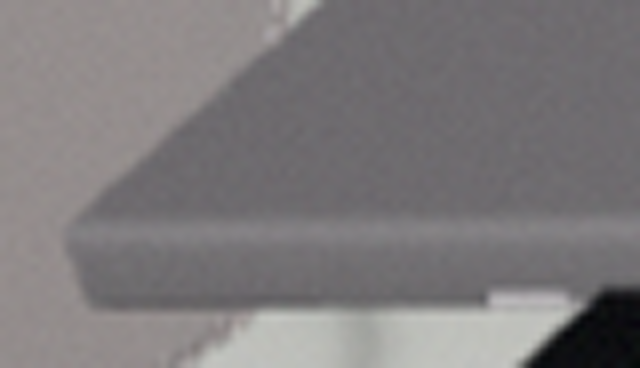

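View pics/d7.png

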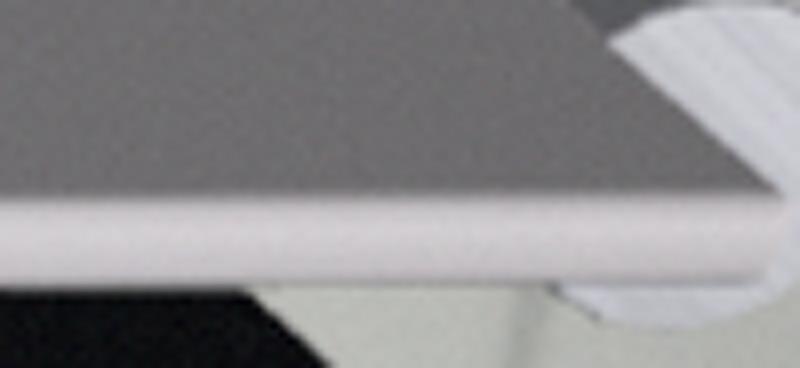

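View pics/d5.png

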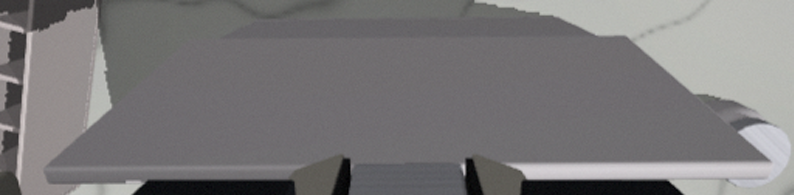

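Run:
```python
from h import *
c=cam("wrist");K,Rc,o=c
obj=np.array([[-.14,.135,0],[-.14,-.135,0],[0,-.135,0],[0,.135,0]])
px=np.array([[28.8,238.7],[497.5,234.4],[404.5,153.9],[145.2,153.9]])
n,rv,tv,err=cv2.solvePnPGeneric(obj,px,K,None,flags=cv2.SOLVEPNP_IPPE)
for r,t,e in zip(rv,tv,err):
  M=Rc@cv2.Rodrigues(r)[0];print("hinge-edge-top",(Rc@t[:,0]+o).round(4),"lid x axis",M[:,0].round(3),"angle",np.degrees(np.arctan2(-M[2,0],M[0,0])),"z",M[:,2].round(3),e)
```

```text
hinge-edge-top [ 0.6365 -0.1552  0.1377] lid x axis [ 0.188 -0.074 -0.979] angle 79.1310710493214 z [0.982 0.012 0.188] [6.5177019]
hinge-edge-top [ 0.6728 -0.1552  0.3257] lid x axis [ 0.656 -0.025  0.755] angle -49.026344038705176 z [-0.755  0.011  0.656] [114.55743963]
```

apply_moves(
  targets=[1, 0.018, 0, -0.002, 0, 1, 0.018, 0, -0.001, 0, 1, 0, 0, 0, 0, 1, 0, 0, 0, 0],
)

```text
clock: 6.75
position: [0.6263, -0.1508, 0.2926]
ee_rot: [-3.141, 0.042, -0.002]
force: [-1.4, 4.7, 6.6]
width: 0.431
```

```bash
python3 st.py
python3 - <<'E'
from h import *
i=eyes.get_image("wrist");cv2.imwrite("pics/e1.png",i[:,:,::-1])
crop(i,0,130,512,256,1.55,"pics/e2.png")
i=eyes.get_image("top");crop(i,240,120,400,230,5,"pics/e3.png")
E
```

```text
6.75 [ 0.6263 -0.1508  0.2926] yaw -1.54 zax [ 0.001  0.001 -1.   ] F [-1.4  4.7  6.6] w 0.431
```

View pics/e2.png

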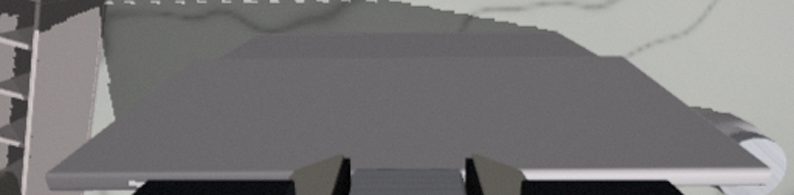

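View pics/e3.png

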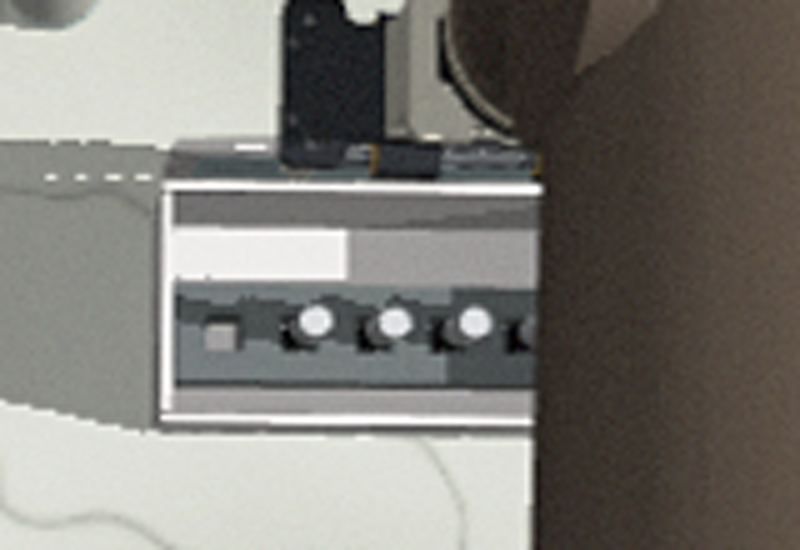

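Run:
```python
from h import *
c=cam("top")
for a,b in [(162,181),(540,184),(160,424),(535,424)]: print(ray(c,240+a/5,120+b/5,.142).round(4))
for a,b in [(316,320),(396,321),(475,321)]: print("tube",ray(c,240+a/5,120+b/5,.136).round(4))
c=cam("wrist");K,Rc,o=c
L=[ray(c,48/1.55,130+172/1.55,.284),ray(c,770/1.55,130+168/1.55,.284)];print(L)
def lid(th,xh,zh,yh,yaw=-.02):
  # top-face corners, plane offset s from hinge
  out=[]
  Rz=R.from_euler('z',yaw).as_matrix()
  for l,y in[(.14,.135),(.14,-.135),(0,-.135),(0,.135)]:
    p=np.array([-l*np.cos(th)+.008*np.sin(th),y,l*np.sin(th)+.008*np.cos(th)]);out.append(proj(c,Rz@p+[xh,yh,zh]))
  return np.array(out)
from scipy.optimize import least_squares
px=np.array([(48,172),(775,170),(625,57),(222,57)])/1.55+[0,130]
f=lambda q:np.r_[(lid(q[0],q[1],.143,q[2],q[3])-px).ravel()]
r=least_squares(f,[1.5,.63,-.15,-.02]);print(r.x,np.degrees(r.x[0]),r.fun.round(1))
```

```text
[ 0.6324 -0.0169  0.142 ]
[ 0.6292 -0.2346  0.142 ]
[ 0.4924 -0.0143  0.142 ]
[ 0.491  -0.2275  0.142 ]
tube [ 0.5519 -0.1049  0.136 ]
tube [ 0.551  -0.1509  0.136 ]
tube [ 0.5507 -0.1964  0.136 ]
[array([ 0.62846222, -0.01836488,  0.284     ]), array([ 0.62341895, -0.28253059,  0.284     ])]
[ 1.48715071  0.62853066 -0.15378522 -0.0256165 ] 85.20745918723553 [  1.7  -0.3   5.9   1.2   2.    1.2 -15.    1.2]
```

apply_moves(
  targets=[1, 0.01, 0, 0, 0, 1, 0.01, 0, 0, 0, 1, 0, 0, 0, 0, 1, 0, 0, 0, 0],
)

```text
clock: 7.35
position: [0.6341, -0.1509, 0.2927]
ee_rot: [-3.14, 0.042, -0.002]
force: [-3.0, 4.8, 7.7]
width: 0.428
```

```bash
python3 st.py
python3 - <<'E'
from h import *
i=eyes.get_image("wrist")
crop(i,0,130,512,256,1.55,"pics/e4.png")
crop(i,110,140,190,190,8,"pics/e5.png")
c=cam("wrist")
E
```

```text
7.35 [ 0.6341 -0.1509  0.2927] yaw -1.53 zax [ 0.001  0.001 -1.   ] F [-3.   4.8  7.7] w 0.428
```

View pics/e4.png

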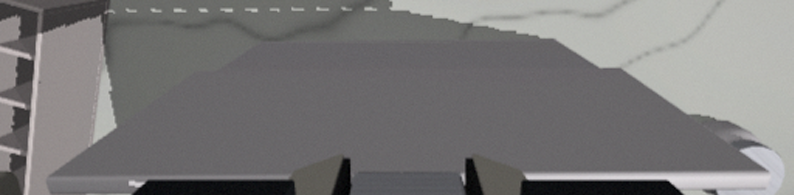

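View pics/e5.png

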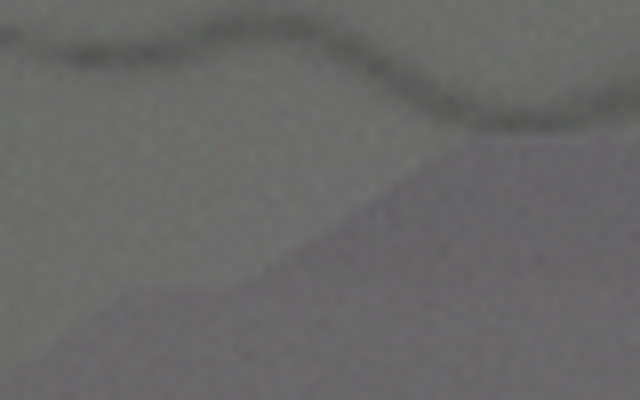

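Run:
```python
from h import *
c=cam("wrist");K,Rc,o=c
obj=np.array([[-.14,.135,0],[-.14,-.135,0],[0,-.135,0],[0,.135,0]])
px=np.array([[31,244.8],[498,242.9],[400,173.9],[125.6,176]])
n,rv,tv,err=cv2.solvePnPGeneric(obj,px,K,None,flags=cv2.SOLVEPNP_IPPE)
for r,t,e in zip(rv,tv,err):
  M=Rc@cv2.Rodrigues(r)[0];print((Rc@t[:,0]+o).round(4),"x",M[:,0].round(3),"angle",np.degrees(np.arctan2(-M[2,0],M[0,0])),"z",M[:,2].round(3),e)
```

```text
[ 0.6369 -0.1505  0.142 ] x [ 0.049  0.002 -0.999] angle 87.19763315100428 z [ 0.999 -0.02   0.049] [0.50971925]
[ 0.6855 -0.1531  0.3293] x [ 0.632 -0.021  0.775] angle -50.806866566231996 z [-0.775  0.011  0.632] [110.78965137]
```

apply_moves(
  targets=[1, 0.009, 0, 0, 0, 1, 0.009, 0, 0, 0, 1, 0, 0, 0, 0, 0.3, 0, 0, 0, 0, 0.3, 0, 0, 0, 0, 0.3, 0, 0, 0, 0, 0.3, 0, 0, 0, 0, 0.3, 0, 0, -0.03, 0, 0.3, 0, 0, -0.06, 0],
)

```text
clock: 8.52
position: [0.6409, -0.1519, 0.3274]
ee_rot: [-3.141, 0.043, 0.002]
force: [0.3, 0.6, 0.3]
width: 0.703
```

```bash
python3 st.py
python3 - <<'E'
from h import *
i=eyes.get_image("wrist")
crop(i,0,0,512,384,1.55,"pics/f1.png")
i=eyes.get_image("scene");crop(i,170,40,340,200,4,"pics/f1s.png")
E
```

```text
8.53 [ 0.6409 -0.1519  0.3274] yaw -1.57 zax [-0.002  0.    -1.   ] F [0.3 0.6 0.3] w 0.703
```

View pics/f1.png

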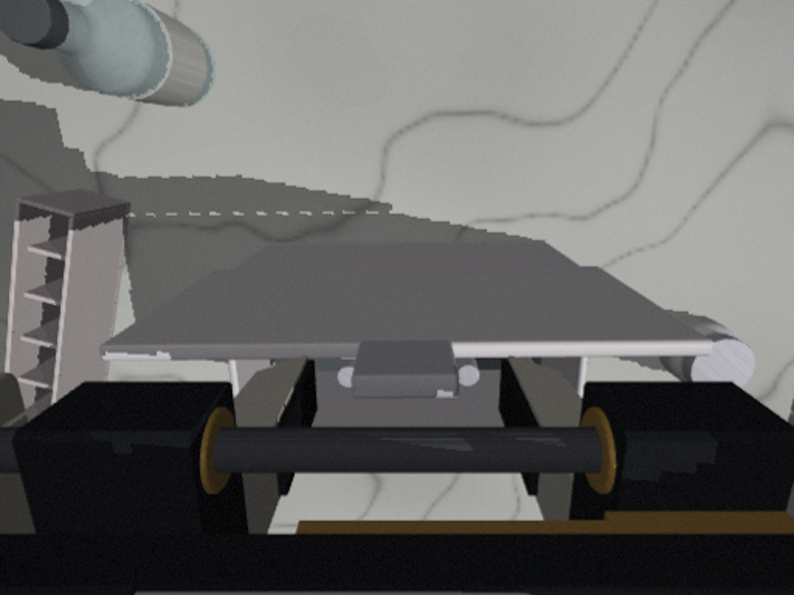

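View pics/f1s.png

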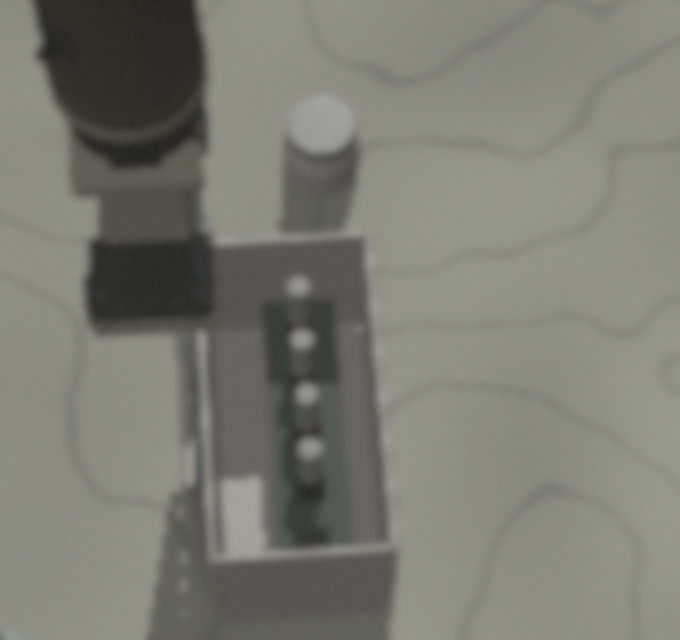

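Run:
```python
from h import *
im=cv2.imread("pics/f1.png")
im=cv2.resize(im,(512,384),interpolation=cv2.INTER_AREA)
a=[(50,200),(120,150),(360,150),(430,200)]
t=[cv2.resize(im[y:y+45,x:x+65],None,fx=6,fy=6,interpolation=cv2.INTER_CUBIC) for x,y in a]
cv2.imwrite("pics/f2.png",np.vstack([np.hstack(t[:2]),np.hstack(t[2:])]))
```

```text
(no output)
```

View pics/f2.png

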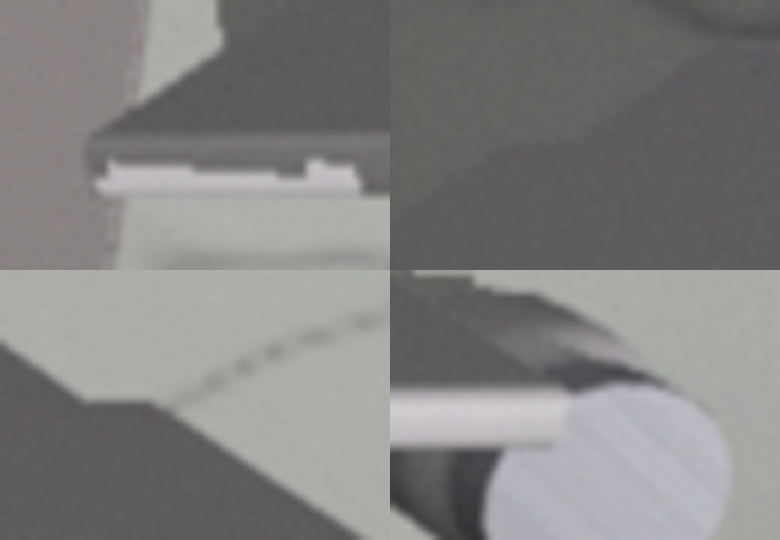

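Run:
```python
from h import *
c=cam("wrist");K,Rc,o=c
obj=np.array([[-.14,.135,0],[-.14,-.135,0],[0,-.135,0],[0,.135,0]])
px=np.array([[65.3,222.5],[460.3,219.5],[385,172.2],[140,174.8]])
n,rv,tv,err=cv2.solvePnPGeneric(obj,px,K,None,flags=cv2.SOLVEPNP_IPPE)
for r,t,e in zip(rv,tv,err):
  M=Rc@cv2.Rodrigues(r)[0];print((Rc@t[:,0]+o).round(4),"x",M[:,0].round(3),"angle",np.degrees(np.arctan2(-M[2,0],M[0,0])),"z",M[:,2].round(3),e)
```

```text
[ 0.6391 -0.1512  0.144 ] x [ 0.004 -0.003 -1.   ] angle 89.7630119882725 z [ 1.    -0.016  0.004] [0.28540689]
[ 0.685  -0.1545  0.3319] x [ 0.545 -0.027  0.838] angle -56.98800664727677 z [-0.838  0.009  0.545] [77.88705941]
```

Run:
```python
from h import *
print(arm.observe()["joints"].round(3))
c=cam("top");i=eyes.get_image("top");cv2.imwrite("pics/g.png",i[:,:,::-1])
```

```text
[ 0.191  0.438 -0.063  1.31   0.028  1.388 -1.469]
```

View pics/g.png

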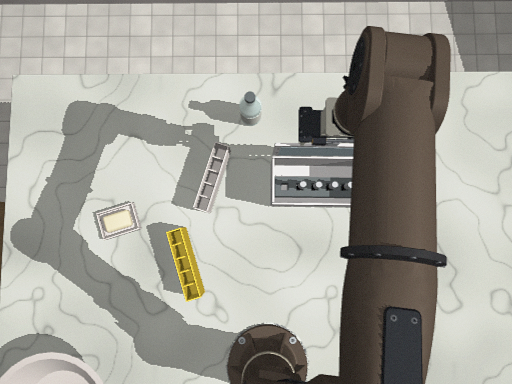

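apply_moves(
  targets=[0.3, 0, 0, -0.075, 0, 0.695, -0.074, -0.039, 0, 0, 0.695, -0.074, -0.039, 0, 0, 0.695, -0.074, -0.039, 0, 0, 0.695, 0, 0, 0, -0.117, 0.695, 0, 0, 0, -0.117, 0.695, 0, 0, 0, -0.117, 0.695, 0, 0, 0, -0.117, 0.695, 0, 0, 0, -0.117, 0.695, 0, 0, 0, -0.117, 0.695, 0, 0, 0, -0.117, 0.695, 0, 0, 0, -0.117, 0.695, 0, 0, 0, -0.117],
)

```text
clock: 10.3
position: [0.5535, -0.1027, 0.3566]
ee_rot: [-2.151, -2.289, 0.001]
force: [-0.2, 0.0, 0.1]
width: 0.304
```

apply_moves(
  targets=[0.695, 0, 0, 0, -0.117, 0.695, 0, 0, 0, -0.117, 0.695, 0, 0, 0, -0.117, 0.695, 0, 0, 0, -0.117, 0.695, 0, 0, 0, -0.117, 0.695, 0, 0, 0, -0.117, 0.695, 0, 0, 0, -0.117, 0.695, 0, 0, 0, -0.128, 0.695, 0, 0, 0.1, 0, 0.695, 0, 0, 0.1, 0, 0.695, 0, 0, 0, 0],
)

```text
clock: 11.68
position: [0.5517, -0.103, 0.2744]
ee_rot: [-0.064, -3.135, -0.001]
force: [-0.2, -0.1, 0.8]
width: 0.306
```

```bash
python3 st.py .552 -.105 .1
python3 - <<'E'
from h import *
print(arm.observe()["joints"].round(3))
i=eyes.get_image("wrist")
crop(i,0,0,512,384,1.55,"pics/h1.png")
i=eyes.get_image("scene");crop(i,150,20,370,200,3.5,"pics/h1s.png")
E
```

```text
11.68 [ 0.5517 -0.103   0.2744] yaw 177.65 zax [-0.006  0.001 -1.   ] F [-0.2 -0.1  0.8] w 0.306
share [-0.0036 -0.0051  0.4359]
[ 0.524  0.363 -0.592  1.619  0.211  1.23   1.421]
```

View pics/h1.png

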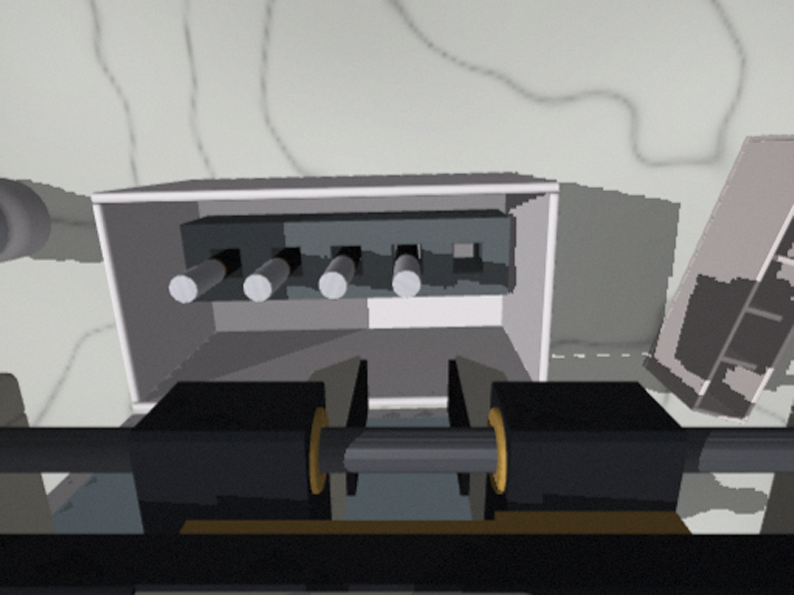

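View pics/h1s.png

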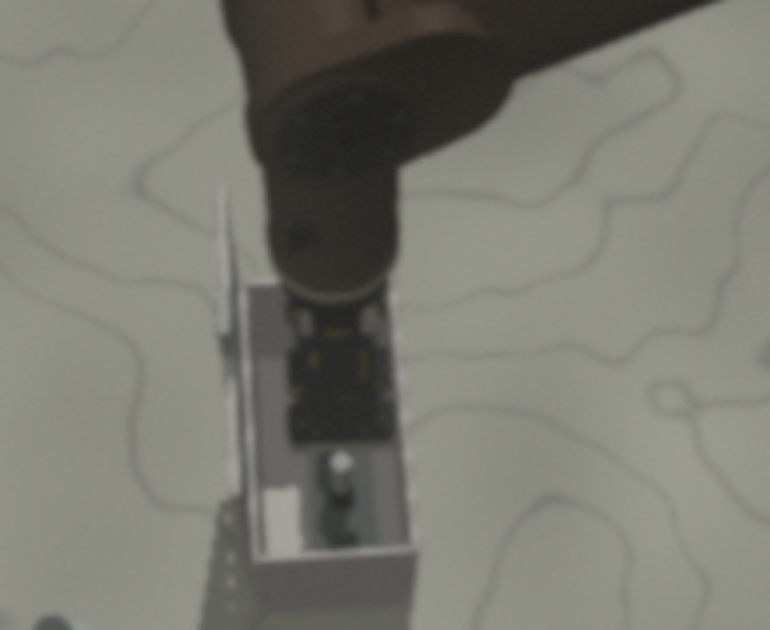

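```bash
python3 - <<'E'
from h import *
c=cam("wrist")
for u,v in [(407,282),(334,283),(258,287),(183.5,289)]: print(ray(c,u/1.55,v/1.55,.136).round(4))
E
python3 st.py .5515 -.105 .1
```

```text
[ 0.5545 -0.102   0.136 ]
[ 0.5533 -0.1475  0.136 ]
[ 0.554  -0.1951  0.136 ]
[ 0.5534 -0.2419  0.136 ]
11.78 [ 0.554  -0.1027  0.278 ] yaw 177.66 zax [ 0.  0. -1.] F [-0.3 -0.3  0.7] w 0.305
share [ 0.0062 -0.006   0.4451]
```

apply_moves(
  targets=[0.695, 0.002, -0.002, 0.1, -0.015, 0.695, 0, 0, 0.1, 0, 0.695, 0, 0, 0.1, 0, 0.695, 0, 0, 0, 0],
)

```text
clock: 12.28
position: [0.5523, -0.1036, 0.1565]
ee_rot: [-0.027, -3.139, -0.0]
force: [0.6, -0.7, 1.0]
width: 0.304
```

```bash
python3 st.py .553 -.1035 .1
python3 - <<'E'
from h import *
i=eyes.get_image("wrist")
crop(i,0,0,512,384,1.55,"pics/h2.png")
i=eyes.get_image("scene");crop(i,150,20,370,200,3.5,"pics/h2s.png")
E
```

```text
12.28 [ 0.5523 -0.1036  0.1565] yaw 179.01 zax [-0.003  0.    -1.   ] F [ 0.6 -0.7  1. ] w 0.304
share [-0.0021  0.0002  0.1414]
```

View pics/h2.png

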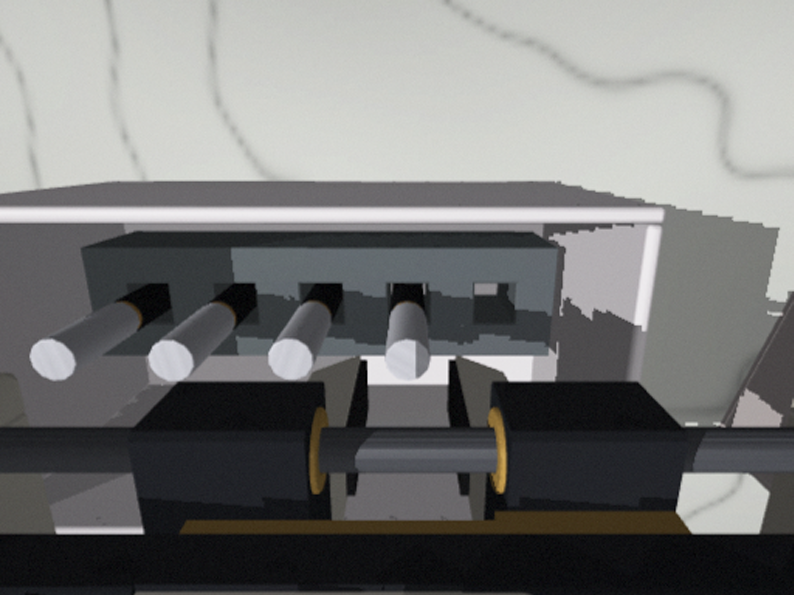

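View pics/h2s.png

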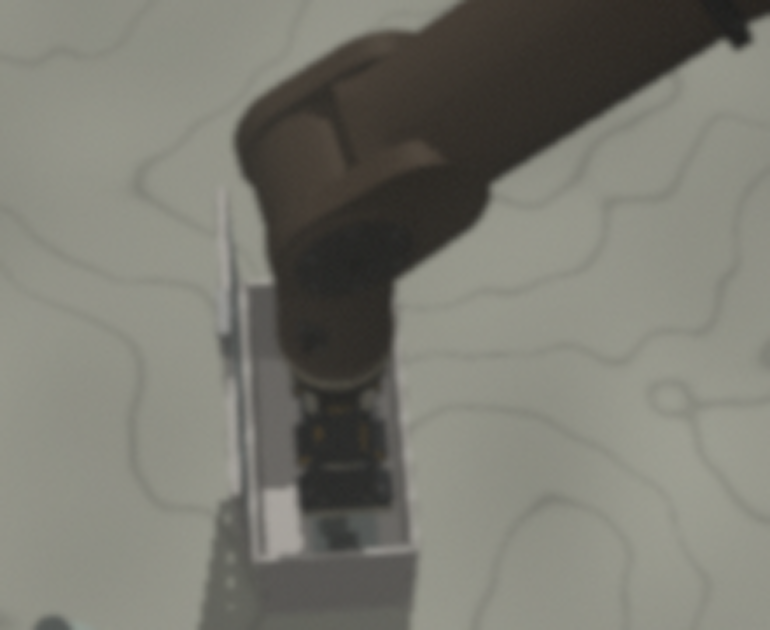

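```bash
python3 - <<'E'
from h import *
c=cam("wrist")
for u,v in [(407.5,358),(292,357),(171.5,359),(52,359)]: print(ray(c,u/1.55,v/1.55,.136).round(4))
E
python3 st.py .553 -.1035 .1
```

```text
[ 0.554  -0.1025  0.136 ]
[ 0.5528 -0.1481  0.136 ]
[ 0.5529 -0.1958  0.136 ]
[ 0.5521 -0.243   0.136 ]
12.38 [ 0.5544 -0.1034  0.1593] yaw 179.01 zax [ 0.003 -0.    -1.   ] F [-0.7 -0.6  1.2] w 0.309
share [ 0.0038 -0.0003  0.1483]
```

apply_moves(
  targets=[0.695, 0, 0.001, 0.05, 0, 0.695, 0, 0, 0.05, 0, 0.695, 0, 0, 0.048, 0, 0.695, 0, 0, 0, 0, 1, 0, 0, 0, 0, 1, 0, 0, 0, 0, 1, 0, 0, 0, 0, 1, 0, 0, 0, 0],
  grip_force=20,
)

```text
clock: 13.38
position: [0.5544, -0.1033, 0.0997]
ee_rot: [0.028, 3.138, -0.001]
force: [-0.0, 0.3, 7.8]
width: 0.191
```

```bash
python3 st.py
```

```text
13.38 [ 0.5544 -0.1033  0.0997] yaw 178.99 zax [ 0.003 -0.001 -1.   ] F [-0.   0.3  7.8] w 0.191
```

apply_moves(
  targets=[1, 0, 0, -0.03, 0, 1, 0, 0, -0.09, 0, 1, 0, 0, -0.1, 0, 1, 0, 0, -0.1, 0, 1, 0, 0, -0.08, 0, 1, 0, 0, 0, 0],
)

```text
clock: 14.12
position: [0.5543, -0.1028, 0.2614]
ee_rot: [0.027, 3.136, -0.001]
force: [0.0, 0.7, -1.4]
width: 0.194
```

```bash
python3 st.py
python3 - <<'E'
from h import *
i=eyes.get_image("wrist")
crop(i,0,0,512,384,1,"pics/h3.png")
i=eyes.get_image("top");crop(i,150,90,310,230,5,"pics/h3t.png")
E
```

```text
14.12 [ 0.5543 -0.1028  0.2614] yaw 179.02 zax [ 0.005 -0.001 -1.   ] F [ 0.   0.7 -1.4] w 0.194
```

View pics/h3.png

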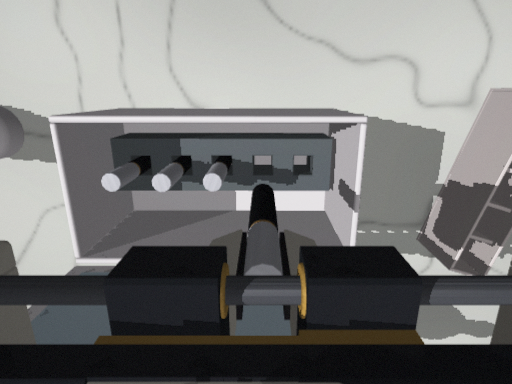

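View pics/h3t.png

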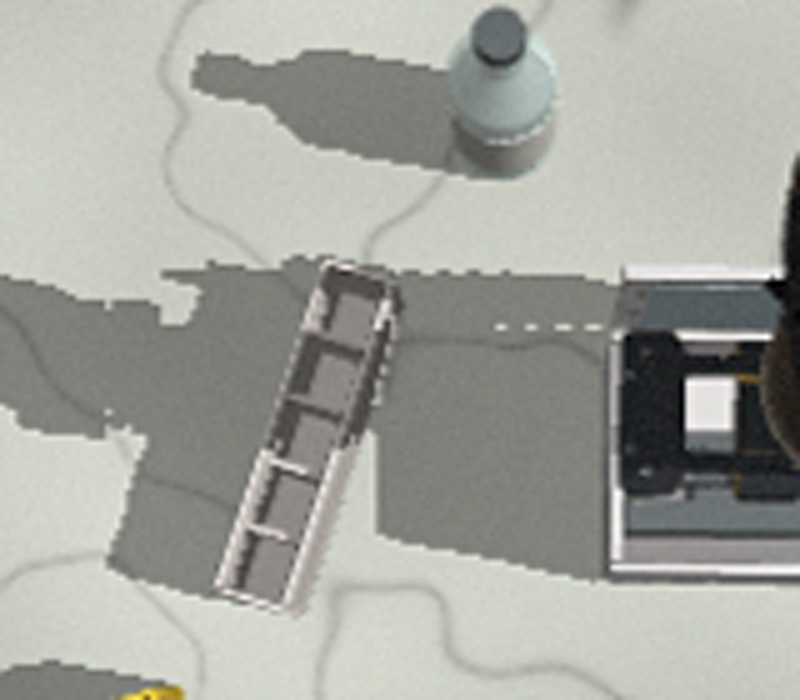

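apply_moves(
  targets=[1, 0, 0.092, 0, 0, 1, 0, 0.092, 0, 0, 1, 0, 0.092, 0, 0, 1, 0, 0.092, 0, 0, 1, -0.056, 0.092, 0, 0, 1, -0.056, 0.092, 0, 0, 1, -0.056, 0.092, 0, 0, 1, 0, 0, 0, 0.091, 1, 0, 0, 0, 0.091, 1, 0, 0, 0, 0, 1, 0, 0, 0, 0],
)

```text
clock: 15.6
position: [0.6242, 0.153, 0.2572]
ee_rot: [-0.469, -3.105, 0.001]
force: [0.1, -0.3, -0.2]
width: 0.196
```

```bash
python3 st.py .6216 .1544 .1
python3 - <<'E'
from h import *
i=eyes.get_image("wrist")
crop(i,0,0,512,384,1.55,"pics/i1.png")
i=eyes.get_image("scene");crop(i,150,100,350,320,3.5,"pics/i1t.png")
E
```

```text
15.6 [0.6242 0.153  0.2572] yaw 162.8 zax [-0.001 -0.001 -1.   ] F [ 0.1 -0.3 -0.2] w 0.196
share [0.0069 0.0017 0.393 ]
```

View pics/i1.png

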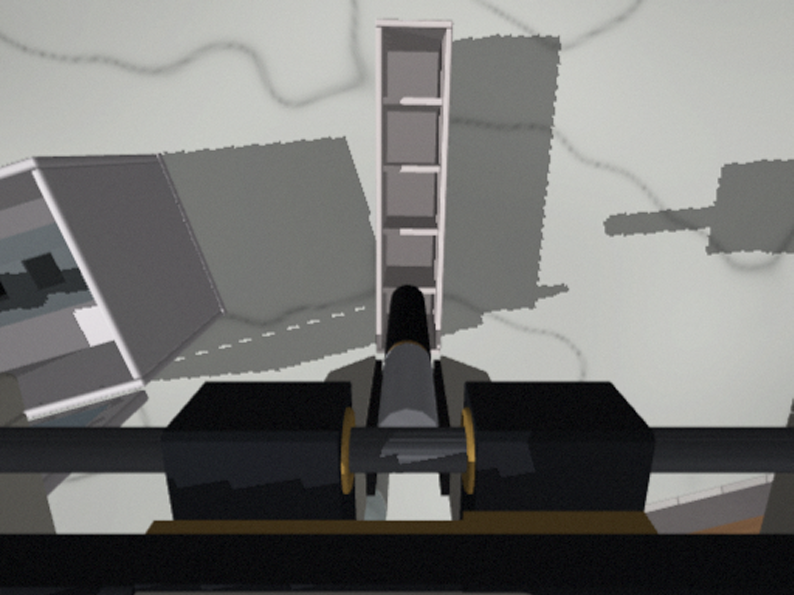

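View pics/i1t.png

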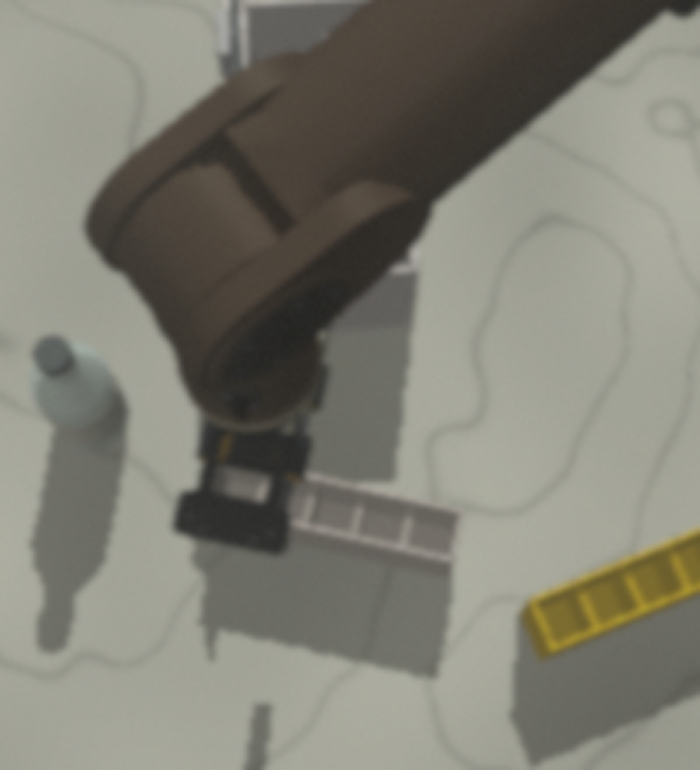

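Run:
```python
from h import *
c=cam("wrist");st=arm.observe()
P=[ray(c,u/1.55,v/1.55,.085) for u,v in [(377,22),(452,22),(440,345),(377,345)]]
D=[ray(c,410/1.55,v/1.55,.085) for v in (101,169,232,291)]
T=R.from_rotvec(st["ee_rot"]).as_matrix()
for p in P+D: print(p.round(4),"tool",(T.T@(p-st["position"])).round(4))
a=(P[0]+P[1])/2;ax=D[3]-D[0];ax/=np.linalg.norm(ax);print("axis",np.degrees(np.arctan2(ax[1],ax[0])))
print(proj(c,[.6216,.1544,.004])*1.55,proj(c,st["position"]+[0,0,-.094])*1.55)
```

```text
[0.4749 0.1812 0.085 ] tool [ 0.151  -0.0174  0.1727]
[0.4881 0.2236 0.085 ] tool [0.1511 0.027  0.1727]
[0.684  0.1597 0.085 ] tool [-0.055   0.0241  0.1726]
[0.6707 0.1167 0.085 ] tool [-0.055  -0.0209  0.1726]
[0.5224 0.187  0.085 ] tool [0.1074 0.0022 0.1727]
[0.5614 0.175  0.085 ] tool [0.0667 0.0024 0.1726]
[0.6002 0.1631 0.085 ] tool [0.026  0.0025 0.1726]
[0.6393 0.151  0.085 ] tool [-0.0149  0.0026  0.1726]
axis -17.11459194658121
[407.05745772 243.51938661] [406.20673883 305.21464438]
```

apply_moves(
  targets=[1, 0.013, 0.007, 0, 0, 1, 0, 0, 0.09, 0, 1, 0, 0, 0.09, 0, 1, 0, 0, 0.09, 0, 1, 0, 0, 0.07, 0, 1, 0, 0, 0.03, 0, 1, 0, 0, 0.02, 0, 1, 0, 0, 0, 0],
)

```text
clock: 16.7
position: [0.6207, 0.1577, 0.1023]
ee_rot: [0.474, 3.105, 0.0]
force: [0.4, 0.1, 0.2]
width: 0.19
```

```bash
python3 st.py .6198 .157 .0977
python3 - <<'E'
from h import *
i=eyes.get_image("wrist")
crop(i,0,0,512,384,1.55,"pics/i2.png")
E
```

```text
16.7 [0.6207 0.1577 0.1023] yaw 162.63 zax [ 0.  0. -1.] F [0.4 0.1 0.2] w 0.19
share [ 0.0015 -0.0023  0.0115]
```

View pics/i2.png

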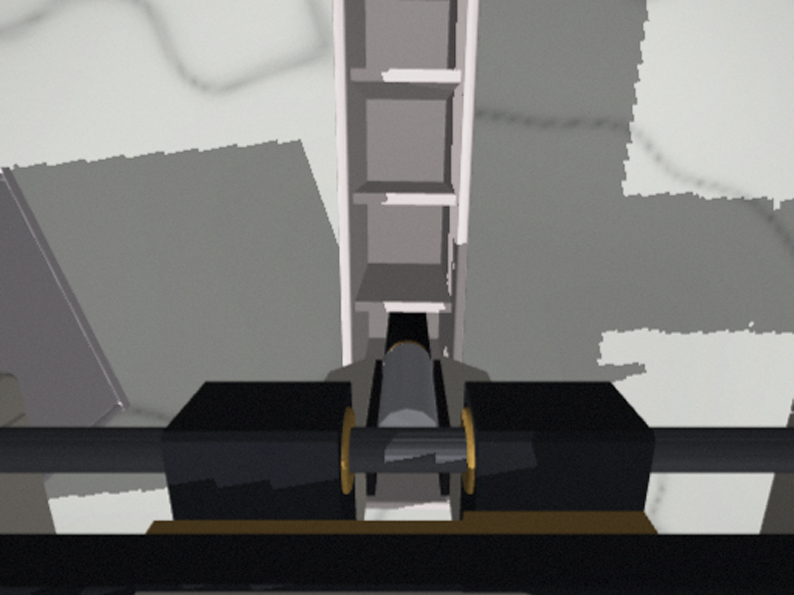

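apply_moves(
  targets=[1, 0, 0, 0.006, 0, 1, 0, 0, 0.004, 0, 1, 0, 0, 0, 0],
)

```text
clock: 17.12
position: [0.6205, 0.1574, 0.098]
ee_rot: [0.475, 3.105, -0.0]
force: [-0.1, -0.2, -0.8]
width: 0.192
```

apply_moves(
  targets=[1, 0, 0, 0.001, 0, 0.79, 0, 0, 0, 0, 0.76, 0, 0, 0, 0, 0.72, 0, 0, 0, 0, 0.68, 0, 0, 0, 0, 0.65, 0, 0, 0, 0, 0.65, 0, 0, -0.03, 0, 0.65, 0, 0, -0.07, 0, 0.65, 0, 0, -0.1, 0, 0.65, 0, 0, -0.1, 0, 0.65, 0, 0, -0.1, 0, 0.65, 0, 0, 0, 0],
)

```text
clock: 18.62
position: [0.622, 0.1587, 0.2622]
ee_rot: [0.474, 3.099, 0.005]
force: [0.7, -0.3, 0.4]
width: 0.35
```

```bash
python3 st.py .553 -.1485 .26
python3 - <<'E'
from h import *
i=eyes.get_image("wrist")
crop(i,0,0,512,384,1.55,"pics/i3.png")
E
```

```text
18.62 [0.622  0.1587 0.2622] yaw 162.63 zax [ 0.007  0.002 -1.   ] F [ 0.7 -0.3  0.4] w 0.35
share [-0.0646 -0.7844  0.0026]
```

View pics/i3.png

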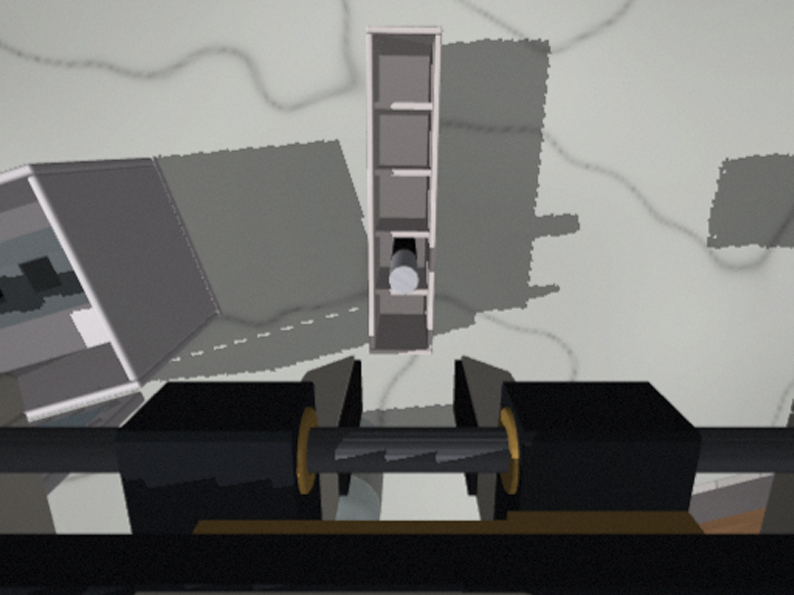

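apply_moves(
  targets=[0.695, 0, 0, 0, -0.091, 0.695, 0, 0, 0, -0.091, 0.695, 0.057, -0.096, 0, 0, 0.695, 0.057, -0.096, 0, 0, 0.695, 0.058, -0.096, 0, 0, 0.695, 0, -0.096, 0, 0, 0.695, 0, -0.096, 0, 0, 0.695, 0, -0.096, 0, 0, 0.695, 0, -0.096, 0, 0, 0.695, 0, -0.096, 0, 0, 0.695, 0, 0, 0.09, 0, 0.695, 0, 0, 0.09, 0, 0.695, 0, 0, 0.07, 0, 0.695, 0, 0, 0, 0, 0.695, 0, 0, 0, 0],
)

```text
clock: 20.55
position: [0.5467, -0.1483, 0.1583]
ee_rot: [0.027, 3.141, 0.0]
force: [0.2, 0.1, 1.4]
width: 0.306
```

```bash
cat > w.py <<'E'
from h import *
import sys
st=arm.observe();i=eyes.get_image("wrist");crop(i,0,0,512,384,1.55,sys.argv[1])
np.save("last.npy",np.r_[st["position"],st["ee_rot"]])
E
python3 st.py .553 -.1485 .1;python3 w.py pics/j1.png
```

```text
20.55 [ 0.5467 -0.1483  0.1583] yaw 179.02 zax [ 0.001  0.    -1.   ] F [0.2 0.1 1.4] w 0.306
share [-1.560e-02 -1.000e-04  1.458e-01]
```

View pics/j1.png

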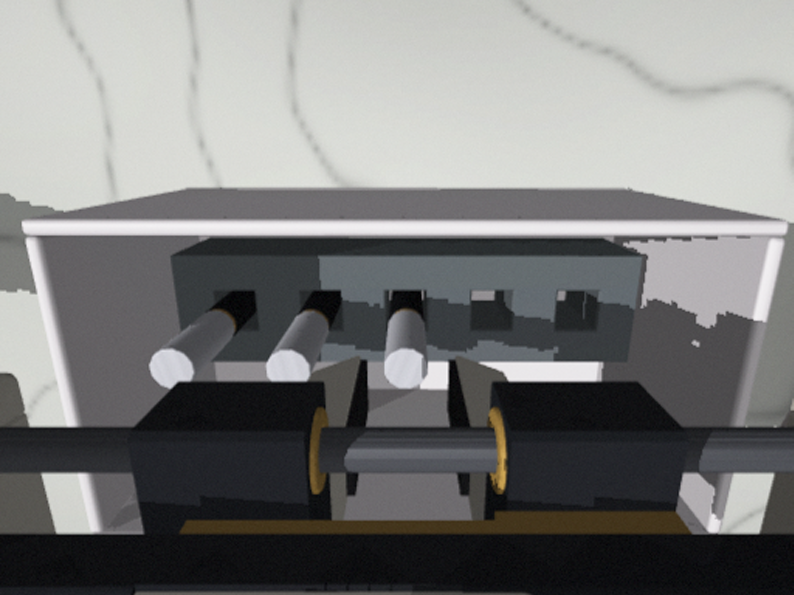

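apply_moves(
  targets=[0.695, -0.015, 0, 0.02, 0, 0.695, 0, 0, 0.04, 0, 0.695, 0, 0, 0.05, 0, 0.695, 0, 0, 0.036, 0, 0.695, 0, 0, 0, 0, 1, 0, 0, 0, 0, 1, 0, 0, 0, 0, 1, 0, 0, 0, 0, 1, 0, 0, 0, 0],
)

```text
clock: 21.72
position: [0.5527, -0.1486, 0.0996]
ee_rot: [0.027, 3.141, -0.0]
force: [-0.3, 0.4, 3.7]
width: 0.19
```

```bash
python3 st.py
```

```text
21.73 [ 0.5527 -0.1486  0.0996] yaw 179.0 zax [ 0.001 -0.    -1.   ] F [-0.3  0.4  3.7] w 0.19
```

apply_moves(
  targets=[1, 0, 0, -0.03, 0, 1, 0, 0, -0.09, 0, 1, 0, 0, -0.1, 0, 1, 0, 0, -0.1, 0, 1, 0, 0, -0.08, 0, 1, 0, 0.099, 0, 0, 1, 0, 0.099, 0, 0, 1, 0, 0.099, 0, 0, 1, 0, 0.099, 0, 0, 1, 0, 0.099, 0, 0, 1, -0.023, 0.099, 0, 0, 1, -0.023, 0.099, 0, 0, 1, -0.023, 0.099, 0, 0, 1, 0, 0, 0, 0.091, 1, 0, 0, 0, 0.091, 1, 0, 0, 0, 0, 1, 0, 0, 0, 0],
)

```text
clock: 23.85
position: [0.5854, 0.1676, 0.2595]
ee_rot: [0.47, 3.106, -0.0]
force: [0.1, -0.1, -0.4]
width: 0.192
```

```bash
python3 st.py .5808 .169 .0977;python3 w.py pics/k1.png
```

```text
23.85 [0.5854 0.1676 0.2595] yaw 162.8 zax [ 0. -0. -1.] F [ 0.1 -0.1 -0.4] w 0.192
share [0.0121 0.     0.4045]
```

View pics/k1.png

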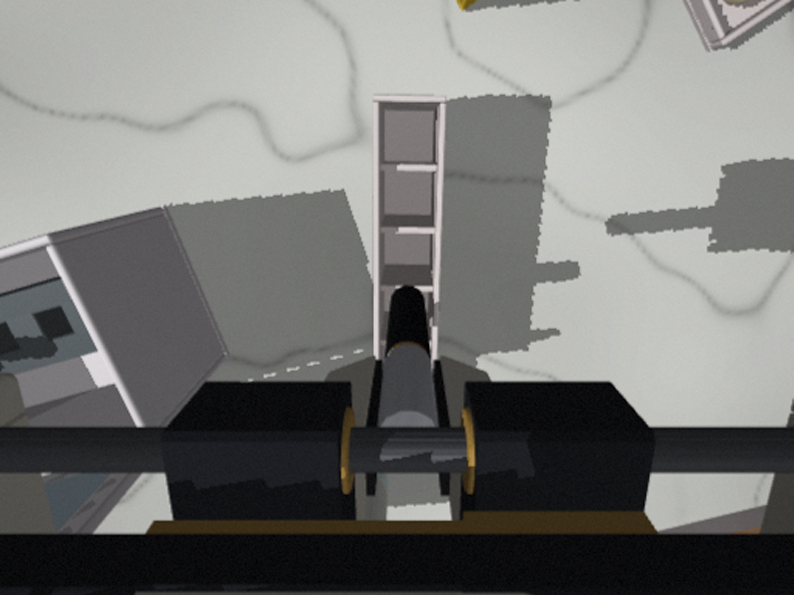

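apply_moves(
  targets=[1, 0.013, 0.005, 0, 0, 1, 0, 0, 0.09, 0, 1, 0, 0, 0.09, 0, 1, 0, 0, 0.09, 0, 1, 0, 0, 0.07, 0, 1, 0, 0, 0.03, 0, 1, 0, 0, 0.02, 0, 1, 0, 0, 0, 0],
)

```text
clock: 24.9
position: [0.5812, 0.1713, 0.1034]
ee_rot: [0.474, 3.105, 0.0]
force: [0.9, 0.2, -1.5]
width: 0.189
```

```bash
python3 st.py .5808 .169 .0977;python3 w.py pics/k2.png
```

```text
24.9 [0.5812 0.1713 0.1034] yaw 162.63 zax [ 0.  0. -1.] F [ 0.9  0.2 -1.5] w 0.189
share [-0.0007 -0.0059  0.0143]
```

View pics/k2.png

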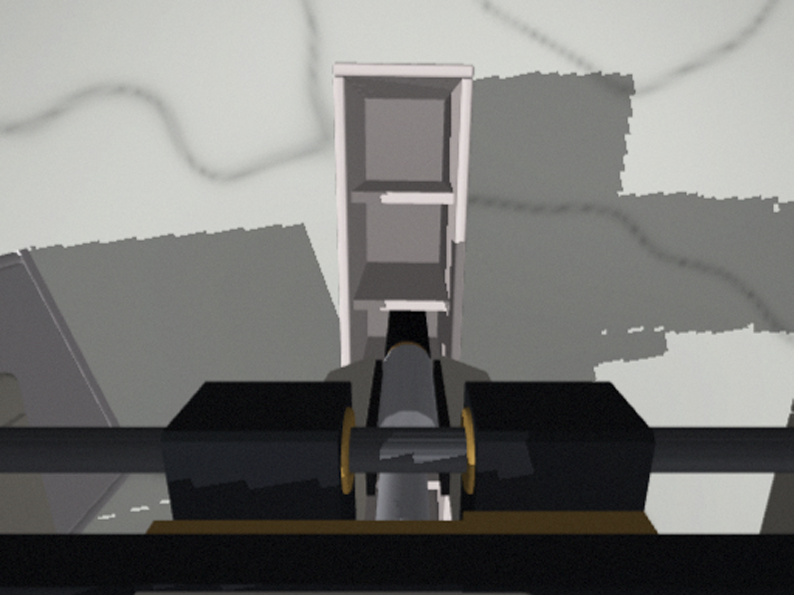

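Good: tube in the middle cell. Lower 5.5 mm, release, rise.

apply_moves(
  targets=[1, 0, 0, 0.007, 0, 1, 0, 0, 0.006, 0, 1, 0, 0, 0, 0],
)

```text
clock: 25.32
position: [0.581, 0.1711, 0.0979]
ee_rot: [-0.475, -3.105, 0.0]
force: [-0.5, 0.5, 0.3]
width: 0.191
```

apply_moves(
  targets=[1, 0, 0, 0.001, 0, 0.79, 0, 0, 0, 0, 0.76, 0, 0, 0, 0, 0.72, 0, 0, 0, 0, 0.68, 0, 0, 0, 0, 0.65, 0, 0, 0, 0, 0.65, 0, 0, -0.03, 0, 0.65, 0, 0, -0.07, 0, 0.65, 0, 0, -0.1, 0, 0.65, 0, 0, -0.1, 0, 0.65, 0, 0, -0.1, 0, 0.65, 0, 0, 0, 0],
)

```text
clock: 26.82
position: [0.5826, 0.1724, 0.2619]
ee_rot: [0.473, 3.1, 0.005]
force: [0.6, -0.1, -0.9]
width: 0.35
```

```bash
python3 st.py;python3 w.py pics/k3.png
```

```text
26.82 [0.5826 0.1724 0.2619] yaw 162.63 zax [ 0.006  0.002 -1.   ] F [ 0.6 -0.1 -0.9] w 0.35
```

View pics/k3.png

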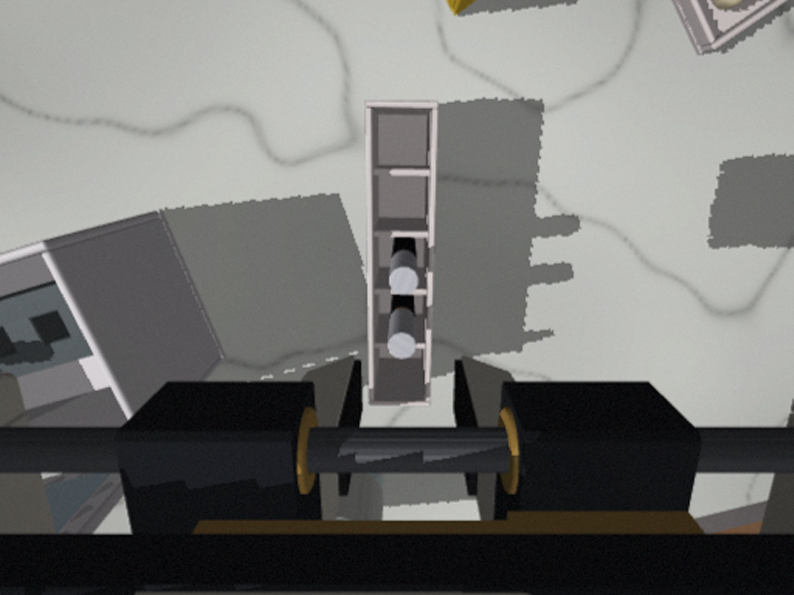

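apply_moves(
  targets=[0.695, 0, 0, 0, -0.091, 0.695, 0, 0, 0, -0.091, 0.695, 0.02, -0.092, 0, 0, 0.695, 0.02, -0.092, 0, 0, 0.695, 0.02, -0.092, 0, 0, 0.695, 0, -0.092, 0, 0, 0.695, 0, -0.092, 0, 0, 0.695, 0, -0.092, 0, 0, 0.695, 0, -0.092, 0, 0, 0.695, 0, -0.092, 0, 0, 0.695, 0, -0.092, 0, 0, 0.695, 0, -0.092, 0, 0, 0.695, 0, 0, 0.09, 0, 0.695, 0, 0, 0.09, 0, 0.695, 0, 0, 0.07, 0, 0.695, 0, 0, 0, 0, 0.695, 0, 0, 0, 0],
)

```text
clock: 29.0
position: [0.551, -0.1962, 0.1582]
ee_rot: [0.027, 3.141, 0.0]
force: [0.6, 0.5, 0.4]
width: 0.306
```

```bash
python3 st.py .5528 -.1955 .1;python3 w.py pics/l1.png
```

```text
29.0 [ 0.551  -0.1962  0.1582] yaw 179.02 zax [ 0.  0. -1.] F [0.6 0.5 0.4] w 0.306
share [-0.0043  0.0019  0.1455]
```

View pics/l1.png

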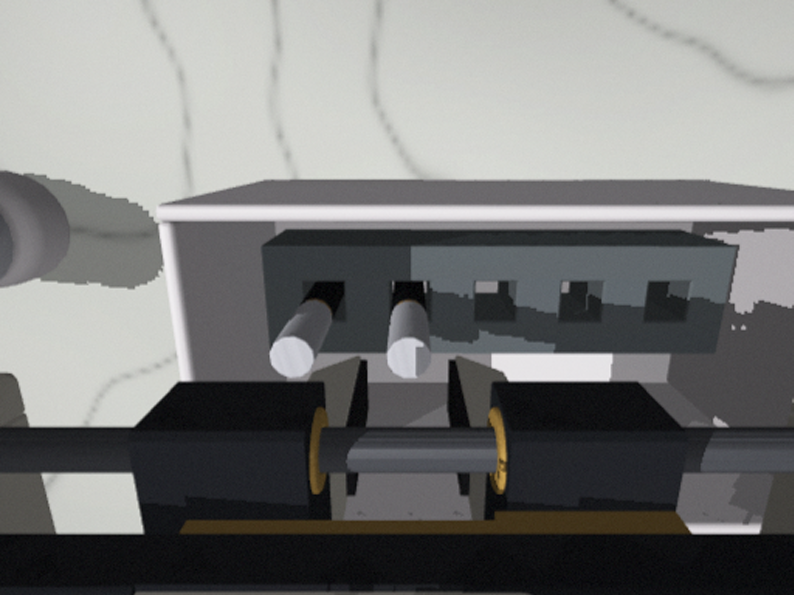

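Aligned: the cap is at (408,356), centred between the fingers.

apply_moves(
  targets=[0.695, -0.004, 0.002, 0.02, 0, 0.695, 0, 0, 0.04, 0, 0.695, 0, 0, 0.05, 0, 0.695, 0, 0, 0.036, 0, 0.695, 0, 0, 0, 0, 1, 0, 0, 0, 0, 1, 0, 0, 0, 0, 1, 0, 0, 0, 0, 1, 0, 0, 0, 0],
)

```text
clock: 30.18
position: [0.5527, -0.1957, 0.0997]
ee_rot: [0.027, 3.14, -0.001]
force: [-0.6, 0.2, 3.5]
width: 0.19
```

apply_moves(
  targets=[1, 0, 0, -0.03, 0, 1, 0, 0, -0.09, 0, 1, 0, 0, -0.1, 0, 1, 0, 0, -0.1, 0, 1, 0, 0, -0.08, 0, 1, 0.004, 0.094, 0, 0, 1, 0.004, 0.094, 0, 0, 1, 0.004, 0.094, 0, 0, 1, 0.004, 0.094, 0, 0, 1, 0.004, 0.094, 0, 0, 1, 0.004, 0.094, 0, 0, 1, 0.004, 0.094, 0, 0, 1, 0.004, 0.094, 0, 0, 1, 0.004, 0.094, 0, 0, 1, 0.004, 0.094, 0, 0, 1, 0, 0, 0, 0.091, 1, 0, 0, 0, 0.091, 1, 0, 0, 0, 0, 1, 0, 0, 0, 0],
)

```text
clock: 32.55
position: [0.5428, 0.1806, 0.2595]
ee_rot: [0.47, 3.106, -0.0]
force: [0.2, 0.8, -0.9]
width: 0.187
```

```bash
python3 st.py .5419 .181 .0977;python3 w.py pics/m1.png
```

```text
32.55 [0.5428 0.1806 0.2595] yaw 162.8 zax [ 0. -0. -1.] F [ 0.2  0.8 -0.9] w 0.187
share [2.500e-03 4.000e-04 4.044e-01]
```

View pics/m1.png

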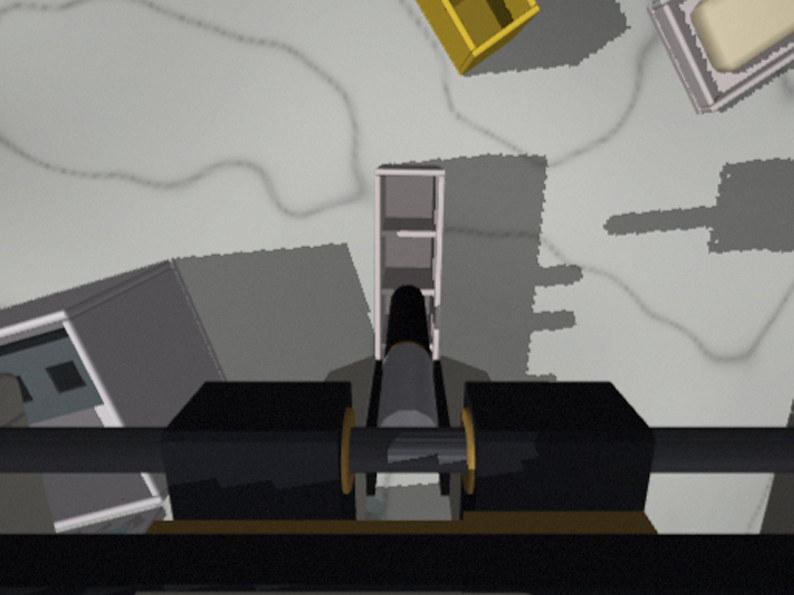

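apply_moves(
  targets=[1, 0.009, 0.004, 0, 0, 1, 0, 0, 0.09, 0, 1, 0, 0, 0.09, 0, 1, 0, 0, 0.09, 0, 1, 0, 0, 0.07, 0, 1, 0, 0, 0.03, 0, 1, 0, 0, 0.02, 0, 1, 0, 0, 0, 0],
)

```text
clock: 33.6
position: [0.5401, 0.1834, 0.1034]
ee_rot: [0.474, 3.105, 0.0]
force: [-1.0, -0.4, -0.3]
width: 0.19
```

```bash
python3 st.py .5419 .181 .0977;python3 w.py pics/m2.png
```

```text
33.6 [0.5401 0.1834 0.1034] yaw 162.63 zax [ 0.  0. -1.] F [-1.  -0.4 -0.3] w 0.19
share [-0.0061 -0.0044  0.0143]
```

View pics/m2.png

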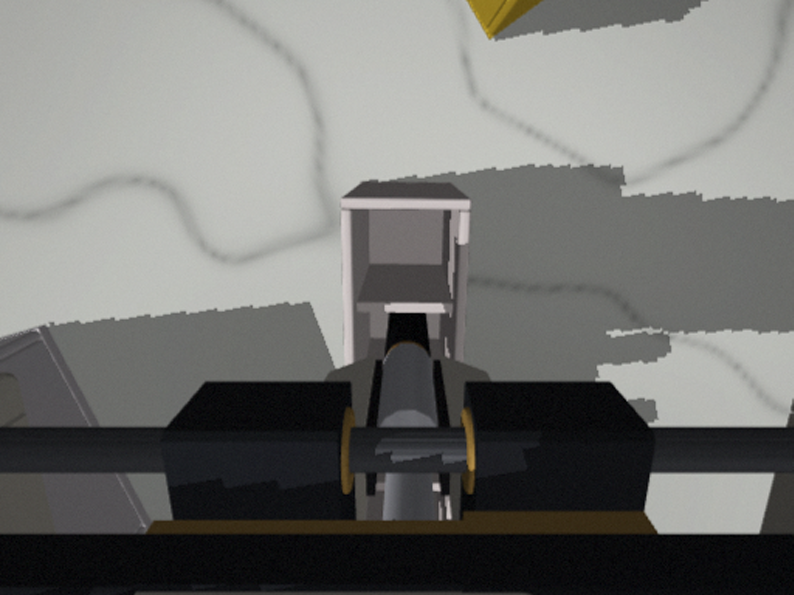

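apply_moves(
  targets=[1, 0, 0, 0.007, 0, 1, 0, 0, 0.006, 0, 1, 0, 0, 0, 0],
)

```text
clock: 34.02
position: [0.5398, 0.1831, 0.0979]
ee_rot: [-0.475, -3.106, 0.0]
force: [0.1, -0.1, 0.1]
width: 0.191
```

apply_moves(
  targets=[1, 0, 0, 0.001, 0, 0.79, 0, 0, 0, 0, 0.76, 0, 0, 0, 0, 0.72, 0, 0, 0, 0, 0.68, 0, 0, 0, 0, 0.65, 0, 0, 0, 0, 0.65, 0, 0, -0.03, 0, 0.65, 0, 0, -0.07, 0, 0.65, 0, 0, -0.1, 0, 0.65, 0, 0, -0.1, 0, 0.65, 0, 0, -0.1, 0, 0.65, 0, 0, 0, 0],
)

```text
clock: 35.52
position: [0.5413, 0.1845, 0.2617]
ee_rot: [0.473, 3.1, 0.005]
force: [0.8, -0.4, -0.8]
width: 0.353
```

```bash
python3 st.py;python3 w.py pics/m3.png
```

```text
35.52 [0.5413 0.1845 0.2617] yaw 162.63 zax [ 0.006  0.002 -1.   ] F [ 0.8 -0.4 -0.8] w 0.353
```

View pics/m3.png

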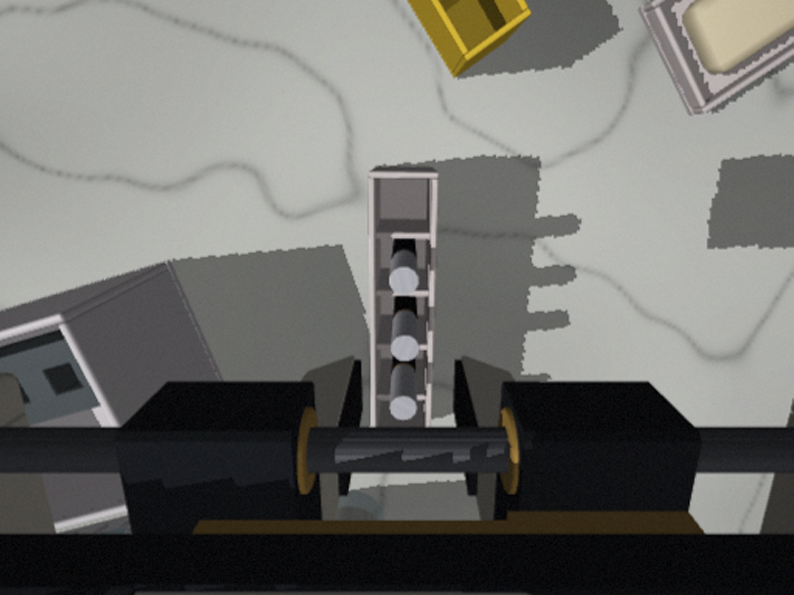

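apply_moves(
  targets=[0.695, 0, 0, 0, -0.091, 0.695, 0, 0, 0, -0.091, 0.695, -0.004, -0.097, 0, 0, 0.695, -0.004, -0.097, 0, 0, 0.695, -0.004, -0.097, 0, 0, 0.695, -0.004, -0.097, 0, 0, 0.695, -0.004, -0.097, 0, 0, 0.695, -0.004, -0.097, 0, 0, 0.695, -0.004, -0.097, 0, 0, 0.695, -0.004, -0.097, 0, 0, 0.695, -0.004, -0.097, 0, 0, 0.695, -0.004, -0.097, 0, 0, 0.695, -0.004, -0.097, 0, 0, 0.695, 0, 0, 0.09, 0, 0.695, 0, 0, 0.09, 0, 0.695, 0, 0, 0.07, 0, 0.695, 0, 0, 0, 0, 0.695, 0, 0, 0, 0],
)

```text
clock: 37.83
position: [0.5504, -0.2437, 0.1582]
ee_rot: [0.027, 3.141, 0.0]
force: [-0.1, -0.6, 0.5]
width: 0.303
```

```bash
python3 st.py .5521 -.2425 .1;python3 w.py pics/n1.png
```

```text
37.83 [ 0.5504 -0.2437  0.1582] yaw 179.02 zax [ 0.  0. -1.] F [-0.1 -0.6  0.5] w 0.303
share [-0.0042  0.0031  0.1455]
```

View pics/n1.png

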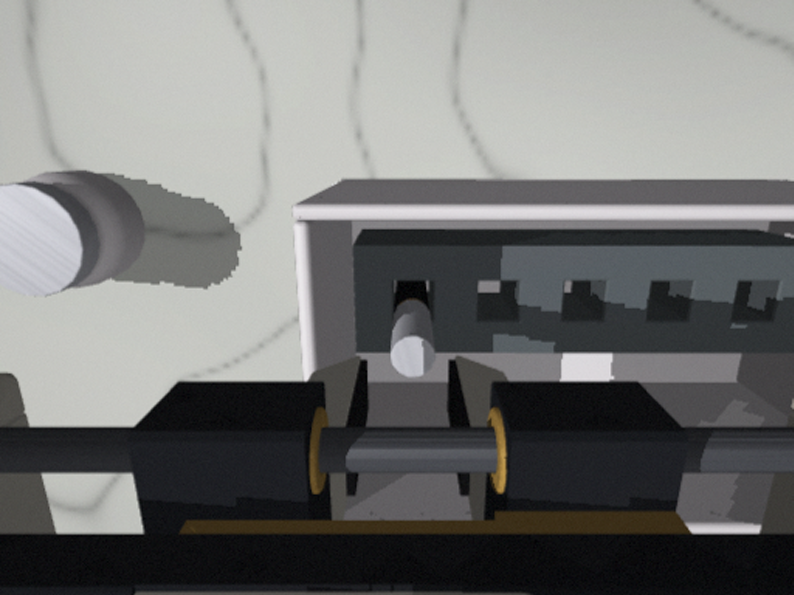

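apply_moves(
  targets=[0.695, -0.004, 0.005, 0.02, 0, 0.695, 0, 0, 0.04, 0, 0.695, 0, 0, 0.05, 0, 0.695, 0, 0, 0.036, 0, 0.695, 0, 0, 0, 0, 1, 0, 0, 0, 0, 1, 0, 0, 0, 0, 1, 0, 0, 0, 0, 1, 0, 0, 0, 0],
)

```text
clock: 39.0
position: [0.5521, -0.242, 0.0997]
ee_rot: [0.027, 3.14, -0.001]
force: [0.1, 0.3, 3.4]
width: 0.194
```

apply_moves(
  targets=[1, 0, 0, -0.03, 0, 1, 0, 0, -0.09, 0, 1, 0, 0, -0.1, 0, 1, 0, 0, -0.1, 0, 1, 0, 0, -0.08, 0, 1, 0.012, 0.099, 0, 0, 1, 0.012, 0.099, 0, 0, 1, 0.012, 0.099, 0, 0, 1, 0.012, 0.099, 0, 0, 1, 0.012, 0.099, 0, 0, 1, 0.012, 0.099, 0, 0, 1, 0.012, 0.099, 0, 0, 1, 0.012, 0.099, 0, 0, 1, 0.012, 0.099, 0, 0, 1, 0.012, 0.099, 0, 0, 1, 0.012, 0.099, 0, 0, 1, 0, 0, 0, 0.091, 1, 0, 0, 0, 0.091, 1, 0, 0, 0, 0],
)

```text
clock: 41.38
position: [0.5063, 0.1948, 0.2597]
ee_rot: [0.473, 3.105, -0.0]
force: [0.1, 0.2, -0.1]
width: 0.193
```

```bash
python3 st.py .502 .1945 .0977;python3 w.py pics/o1.png
```

```text
41.38 [0.5063 0.1948 0.2597] yaw 162.7 zax [ 0. -0. -1.] F [ 0.1  0.2 -0.1] w 0.193
share [ 0.0102 -0.0039  0.405 ]
```

View pics/o1.png

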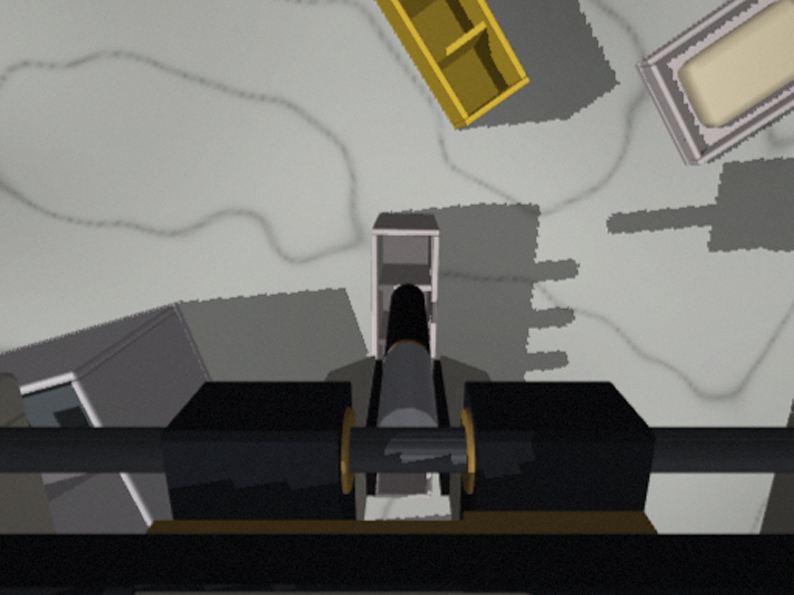

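apply_moves(
  targets=[1, 0.014, 0, 0, 0, 1, 0, 0, 0.09, 0, 1, 0, 0, 0.09, 0, 1, 0, 0, 0.09, 0, 1, 0, 0, 0.07, 0, 1, 0, 0, 0.03, 0, 1, 0, 0, 0.02, 0, 1, 0, 0, 0, 0],
)

```text
clock: 42.42
position: [0.5013, 0.1964, 0.1034]
ee_rot: [0.474, 3.105, 0.0]
force: [-0.3, 0.6, -0.8]
width: 0.188
```

```bash
python3 st.py .502 .1945 .0977;python3 w.py pics/o2.png
```

```text
42.42 [0.5013 0.1964 0.1034] yaw 162.64 zax [ 0.  0. -1.] F [-0.3  0.6 -0.8] w 0.188
share [-0.0031 -0.004   0.0143]
```

View pics/o2.png

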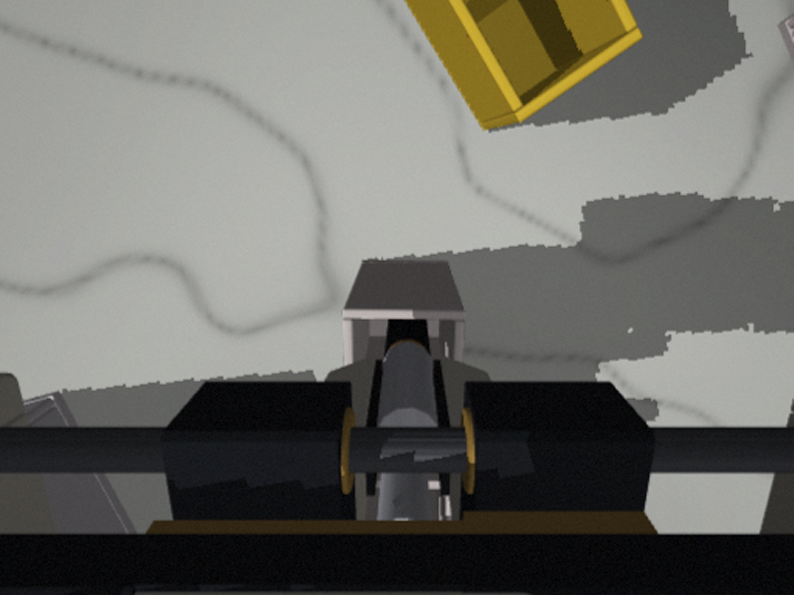

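apply_moves(
  targets=[1, 0, 0, 0.007, 0, 1, 0, 0, 0.006, 0, 1, 0, 0, 0, 0],
)

```text
clock: 42.85
position: [0.5011, 0.1962, 0.0979]
ee_rot: [0.475, 3.106, -0.0]
force: [-0.0, 0.1, 0.1]
width: 0.194
```

apply_moves(
  targets=[1, 0, 0, 0.001, 0, 0.79, 0, 0, 0, 0, 0.76, 0, 0, 0, 0, 0.72, 0, 0, 0, 0, 0.68, 0, 0, 0, 0, 0.65, 0, 0, 0, 0, 0.65, 0, 0, -0.03, 0, 0.65, 0, 0, -0.07, 0, 0.65, 0, 0, -0.1, 0, 0.65, 0, 0, -0.1, 0, 0.65, 0, 0, -0.1, 0, 0.65, 0, 0, -0.1, 0, 0.65, 0, 0, -0.1, 0, 0.65, 0, 0, 0, 0],
)

```text
clock: 44.6
position: [0.502, 0.1975, 0.3415]
ee_rot: [0.473, 3.1, 0.005]
force: [-0.4, 1.0, 0.3]
width: 0.346
```

```bash
python3 st.py;python3 w.py pics/o3.png
python3 - <<'E'
from h import *
i=eyes.get_image("scene");crop(i,130,60,390,300,2.5,"pics/o3s.png")
E
```

```text
44.6 [0.502  0.1975 0.3415] yaw 162.65 zax [ 0.006  0.002 -1.   ] F [-0.4  1.   0.3] w 0.346
```

View pics/o3.png

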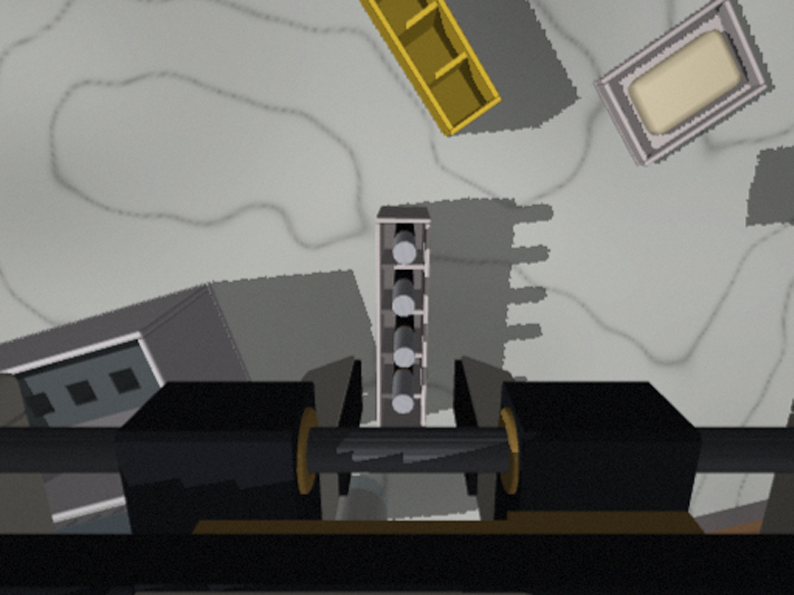

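View pics/o3s.png

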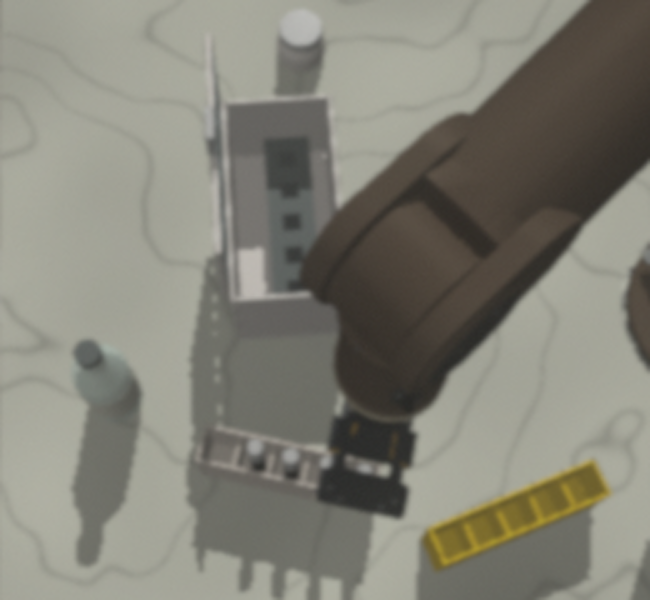

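apply_moves(
  targets=[0.3, 0, 0, -0.07, -0.091, 0.3, 0, 0, 0, -0.091, 0.3, -0.04, -0.097, 0, 0, 0.3, -0.04, -0.097, 0, 0, 0.3, -0.04, -0.097, 0, 0, 0.3, -0.04, -0.097, 0, 0, 0.3, -0.04, -0.097, 0, 0, 0.3, -0.04, -0.097, 0, 0, 0.3, -0.04, -0.097, 0, 0, 0.3, -0.04, -0.097, 0, 0, 0.3, -0.04, -0.097, 0, 0, 0.3, 0, 0, 0, 0, 0.3, 0, 0, 0, 0],
)

```text
clock: 46.32
position: [0.6386, -0.1546, 0.3644]
ee_rot: [-0.026, -3.14, -0.002]
force: [1.0, -0.2, -0.8]
width: 0.701
```

```bash
python3 st.py .640 -.1515 .2935;python3 w.py pics/p1.png
```

```text
46.33 [ 0.6386 -0.1546  0.3644] yaw 179.05 zax [-0.002  0.001 -1.   ] F [ 1.  -0.2 -0.8] w 0.701
share [-0.0038  0.0075  0.1771]
```

View pics/p1.png

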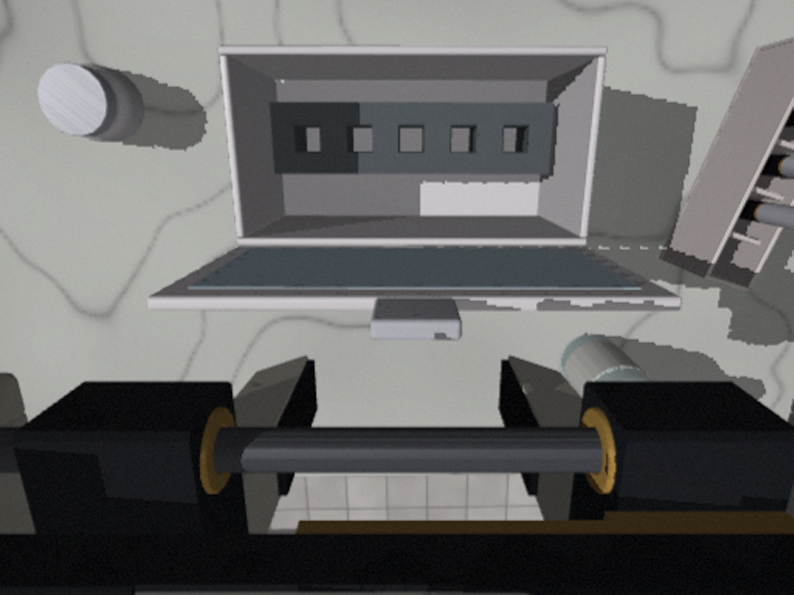

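```bash
python3 - <<'E'
from h import *
c=cam("wrist")
for u,v in [(372,304),(460,304),(372,335),(460,335)]: print(ray(c,u/1.55,v/1.55,.319).round(4))
E
python3 st.py .638 -.151 .2935
```

```text
[ 0.6226 -0.1679  0.319 ]
[ 0.6232 -0.1301  0.319 ]
[ 0.6369 -0.1684  0.319 ]
[ 0.6375 -0.1299  0.319 ]
46.38 [ 0.6386 -0.1539  0.3649] yaw 179.1 zax [-0.001  0.001 -1.   ] F [-0.  -0.  -0.1] w 0.703
share [0.0015 0.0071 0.1784]
```

apply_moves(
  targets=[0.3, 0.002, 0.009, 0.04, 0, 0.3, 0, 0, 0.07, 0, 0.3, 0, 0, 0.066, 0, 0.3, 0, 0, 0, 0, 1, 0, 0, 0, 0, 1, 0, 0, 0, 0, 1, 0, 0, 0, 0, 1, 0, 0, 0, 0, 1, 0, 0, 0, 0],
  grip_force=30,
)

```text
clock: 47.5
position: [0.6388, -0.1509, 0.2961]
ee_rot: [0.026, 3.14, 0.001]
force: [-0.1, 2.7, 5.8]
width: 0.432
```

```bash
python3 st.py;python3 w.py pics/p2.png;  python3 - <<'E'
import numpy as np
t=np.linspace(1.566,.785,11)
P=np.c_[.158*-np.cos(t)+.004*np.sin(t),.158*np.sin(t)+.004*np.cos(t)]
for d in np.diff(P,axis=0)/.4: print("1, %.3f, 0, %.3f, 0,"%(-d[0],-d[1]),end=" ")
print(P[-1]-P[0])
E
```

```text
47.5 [ 0.6388 -0.1509  0.2961] yaw 179.04 zax [ 0.002  0.001 -1.   ] F [-0.1  2.7  5.8] w 0.432
1, 0.031, 0, 0.001, 0, 1, 0.031, 0, 0.003, 0, 1, 0.030, 0, 0.005, 0, 1, 0.030, 0, 0.008, 0, 1, 0.029, 0, 0.010, 0, 1, 0.028, 0, 0.012, 0, 1, 0.027, 0, 0.014, 0, 1, 0.026, 0, 0.017, 0, 1, 0.025, 0, 0.019, 0, 1, 0.023, 0, 0.020, 0, [-0.11218218 -0.04350944]
```

View pics/p2.png

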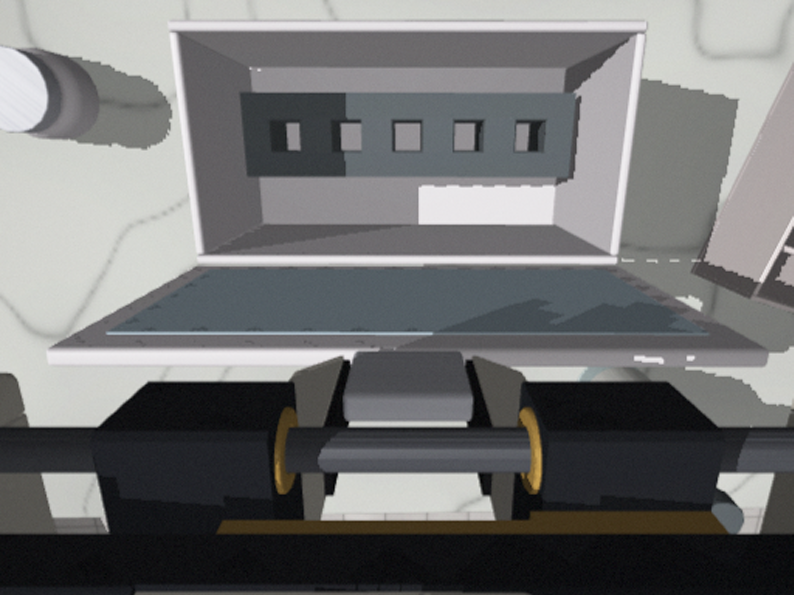

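Gripped. Now tip the lid down along the arc.

apply_moves(
  targets=[1, 0.031, 0.003, 0.001, 0, 1, 0.031, 0, 0.003, 0, 1, 0.03, 0, 0.005, 0, 1, 0.03, 0, 0.008, 0, 1, 0.029, 0, 0.01, 0, 1, 0.028, 0, 0.012, 0, 1, 0.027, 0, 0.014, 0, 1, 0.026, 0, 0.017, 0, 1, 0, 0, 0, 0, 1, 0, 0, 0, 0],
)

```text
clock: 48.8
position: [0.5446, -0.1492, 0.2684]
ee_rot: [-0.028, -3.141, 0.002]
force: [-9.6, 1.4, 13.4]
width: 0.433
```

```bash
python3 st.py;python3 w.py pics/p3.png
python3 - <<'E'
from h import *
i=eyes.get_image("scene");crop(i,150,20,370,200,3.5,"pics/p3s.png")
E
```

```text
48.8 [ 0.5446 -0.1492  0.2684] yaw 178.98 zax [-0.001 -0.001 -1.   ] F [-9.6  1.4 13.4] w 0.433
```

View pics/p3.png

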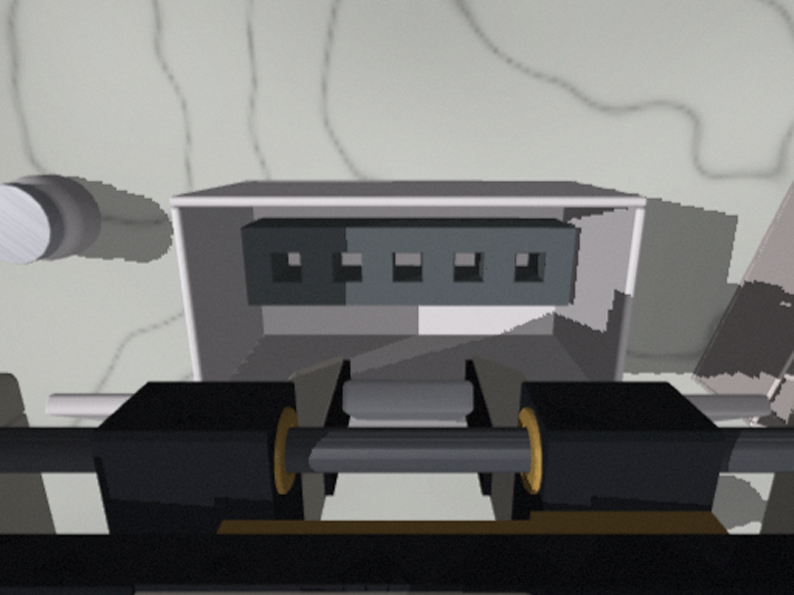

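View pics/p3s.png

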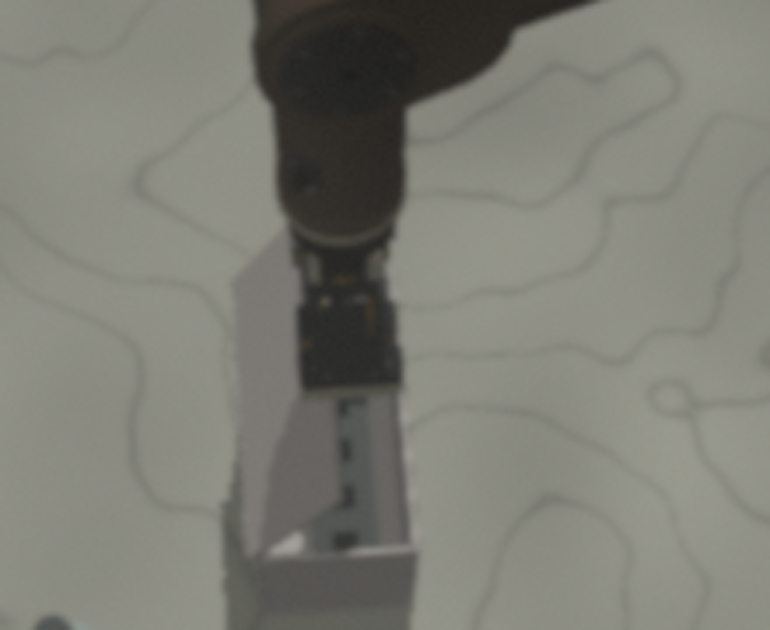

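apply_moves(
  targets=[1, 0.025, 0, 0.019, 0, 1, 0.022, 0, 0.02, 0, 1, 0, 0, 0, 0, 1, 0, 0, 0, 0],
)

```text
clock: 49.4
position: [0.525, -0.1488, 0.252]
ee_rot: [-0.028, -3.139, 0.001]
force: [-8.1, 2.5, 10.4]
width: 0.43
```

```bash
python3 st.py;python3 w.py pics/p4.png
python3 - <<'E'
from h import *
i=eyes.get_image("scene");crop(i,150,20,370,200,3.5,"pics/p4s.png")
E
```

```text
49.4 [ 0.525  -0.1488  0.252 ] yaw 178.98 zax [-0.003 -0.001 -1.   ] F [-8.1  2.5 10.4] w 0.43
```

View pics/p4.png

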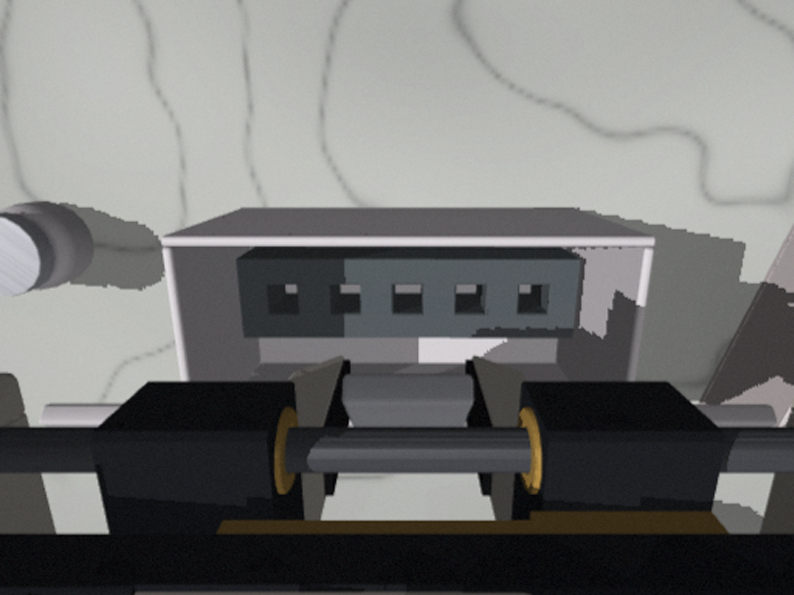

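apply_moves(
  targets=[0.3, 0, 0, 0, 0, 0.3, 0, 0, 0, 0, 0.3, 0, 0, 0, 0, 0.3, 0, 0, 0, 0, 0.3, 0, 0, -0.04, 0, 0.3, 0, 0, -0.09, 0, 0.3, 0, 0, -0.1, 0, 0.3, -0.1, 0, -0.05, 0, 0.3, -0.1, 0, 0, 0, 0.3, -0.1, 0, 0, 0, 0.3, 0, 0, 0, 0, 0.3, 0, 0, 0, 0],
)

```text
clock: 51.0
position: [0.6465, -0.1505, 0.3641]
ee_rot: [0.027, 3.141, 0.0]
force: [0.3, 0.2, 1.3]
width: 0.696
```

```bash
python3 st.py;python3 w.py pics/q1.png
python3 - <<'E'
from h import *
i=eyes.get_image("scene");cv2.imwrite("pics/q1r.png",i[:,:,::-1]);crop(i,150,20,370,200,3.5,"pics/q1s.png")
E
```

```text
51.0 [ 0.6465 -0.1505  0.3641] yaw 179.02 zax [ 0.  0. -1.] F [0.3 0.2 1.3] w 0.696
```

View pics/q1.png

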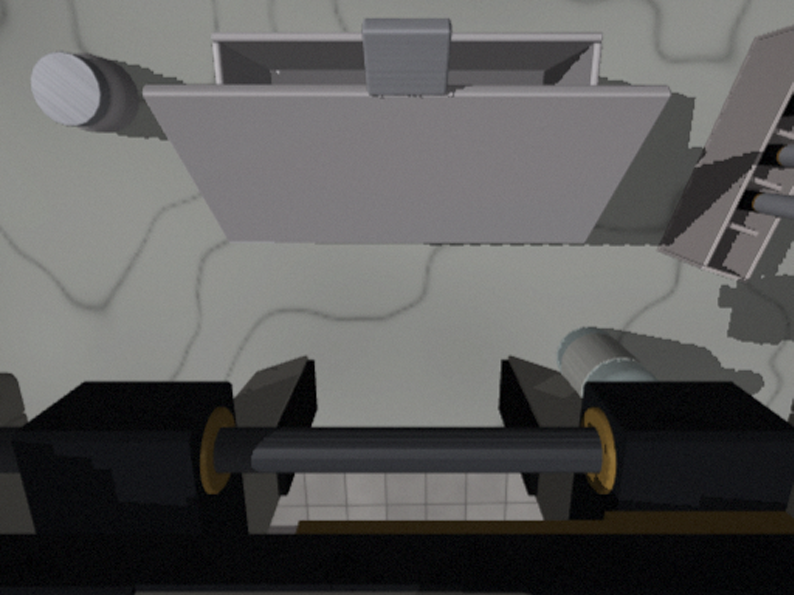

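View pics/q1s.png

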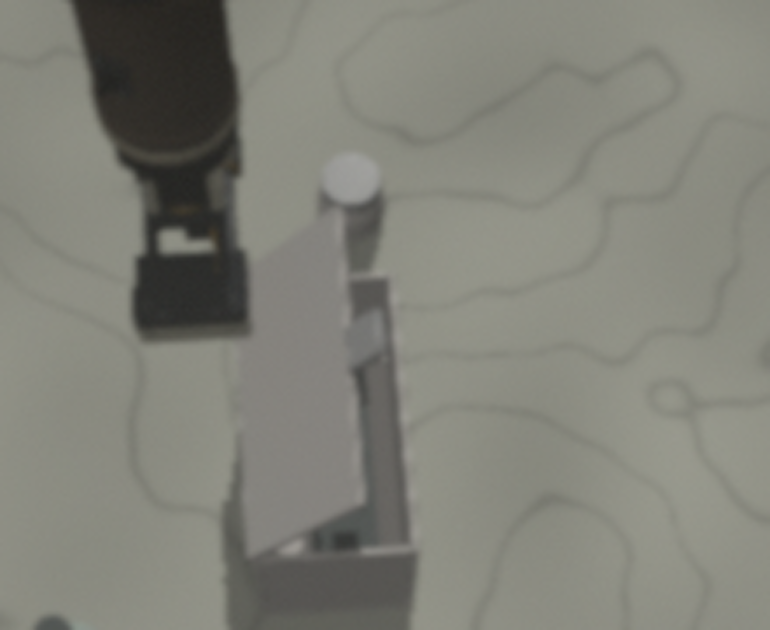

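Run:
```python
from h import *
c=cam("wrist");K,Rc,o=c
obj=np.array([[-.14,.135,0],[-.14,-.135,0],[0,-.135,0],[0,.135,0]])
for f in (97,93):
  px=np.array([[666,f],[150,f],[230,241],[585,242.5]])/1.55
  n,rv,tv,err=cv2.solvePnPGeneric(obj,px,K,None,flags=cv2.SOLVEPNP_IPPE)
  for r,t,e in zip(rv,tv,err):
    M=Rc@cv2.Rodrigues(r)[0];print((Rc@t[:,0]+o).round(4),"x",M[:,0].round(3),"angle",np.degrees(np.arctan2(-M[2,0],M[0,0])),e)
  # fixed hinge: edge row -> angle
  for th in (42,45,48):
    a=np.radians(th);p=[.631-.14*np.cos(a)+.008*np.sin(a),-.1515,.143+.14*np.sin(a)+.008*np.cos(a)];q=[.631+.008*np.sin(a),-.1515,.143+.008*np.cos(a)]
    w=.27*K[0,0]/((Rc.T@(np.array(p)-o))[2])*1.55
    print(th,(proj(c,p)*1.55).round(1),(proj(c,q)*1.55).round(1),"width",w.round(1))
```

```text
[ 0.6362 -0.1496  0.1419] x [ 0.677 -0.01  -0.736] angle 47.415961825686026 [1.18345409]
[ 0.6122 -0.1485  0.2839] x [ 0.569 -0.006  0.823] angle -55.342017780112066 [36.79361397]
42 [400.6  78.7] [405.  243.6] width 522.1
45 [400.7  88.9] [405. 244.] width 528.8
48 [400.8  99.8] [405.  244.3] width 534.8
[ 0.636  -0.1496  0.1426] x [ 0.69  -0.011 -0.724] angle 46.35183690780044 [1.0205054]
[ 0.6126 -0.1485  0.282 ] x [ 0.589 -0.007  0.808] angle -53.92341108308643 [36.09045725]
42 [400.6  78.7] [405.  243.6] width 522.1
45 [400.7  88.9] [405. 244.] width 528.8
48 [400.8  99.8] [405.  244.3] width 534.8
```

apply_moves(
  targets=[0.3, 0, 0, -0.1, 0, 0.3, 0, 0, -0.1, 0, 0.3, 0.1, -0.06, 0, 0, 0.3, 0.1, -0.06, 0, 0, 0.3, 0.1, -0.06, 0, 0, 0.3, 0.1, -0.06, 0, 0, 0.3, 0, 0, 0, 0, 0.3, 0, 0, 0, 0],
)

```text
clock: 52.1
position: [0.4847, -0.2436, 0.4443]
ee_rot: [0.028, 3.14, -0.001]
force: [-0.5, 0.5, 0.5]
width: 0.698
```

```bash
python3 st.py
python3 - <<'E'
from h import *
i=eyes.get_image("top");crop(i,80,70,430,330,2.25,"pics/r1.png")
i=eyes.get_image("scene");crop(i,130,50,350,384,1.75,"pics/r2.png")
E
```

```text
52.1 [ 0.4847 -0.2436  0.4443] yaw 178.97 zax [ 0.001 -0.001 -1.   ] F [-0.5  0.5  0.5] w 0.698
```

View pics/r1.png

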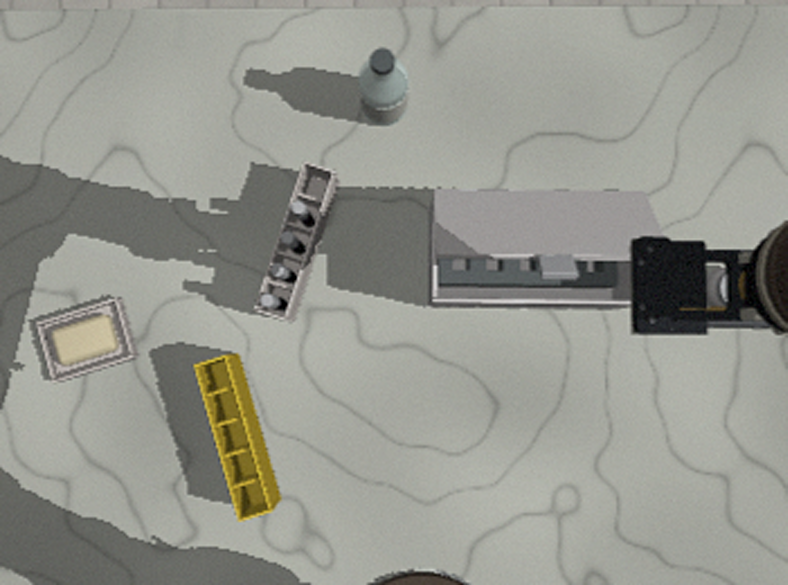

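View pics/r2.png

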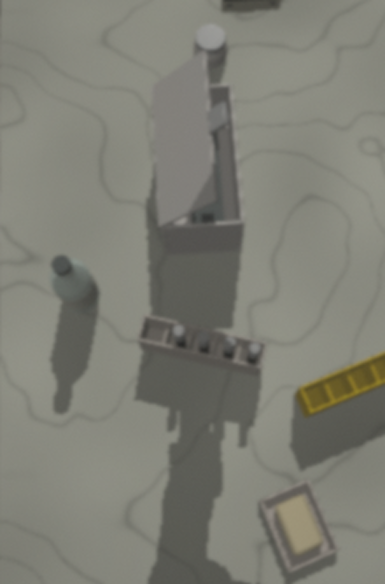

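Run:
```python
from h import *
c=cam("top")
for th in (41,45,49):
    a=np.radians(th)
    for y in(-.05,-.21): print(th,((proj(c,[.631-.14*np.cos(a),y-.02,.143+.14*np.sin(a)])-[80,70])*2.25).round(1), ((proj(c,[.631-.14*np.cos(a)+.008*np.sin(a),y-.02,.143+.14*np.sin(a)+.008*np.cos(a)])-[80,70])*2.25).round(1))
    print("tab tip",((proj(c,[.631-.176*np.cos(a),-.15,.143+.176*np.sin(a)])-[80,70])*2.25).round(1))
i=eyes.get_image("top");crop(i,270,150,360,210,8,"pics/r3.png")
```

```text
41 [483.6 270.6] [484.1 265.6]
41 [622.5 269.7] [623.9 264.6]
tab tip [557.8 292.4]
45 [484.2 264.2] [484.7 258.8]
45 [624.1 263.3] [625.4 257.9]
tab tip [559.3 284.4]
49 [484.7 257.4] [485.2 251.6]
49 [625.6 256.5] [626.7 250.7]
tab tip [560.6 275.7]
```

View pics/r3.png

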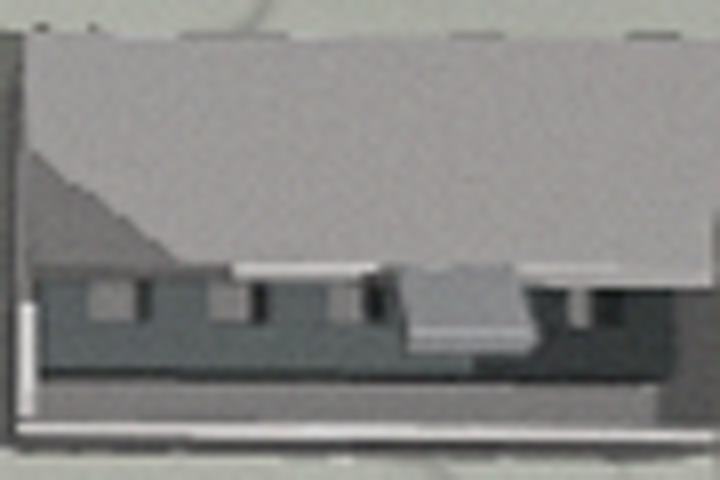

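Run:
```python
from cell import arm
print(arm.sign_off())
```

```text
the job is handed in; nothing more can be done
None
```

The job is handed in at about 52 s of the 210 s. The hand-in gives no verdict.

- **Lid opened:** I raised the lid by its tab and let go with it upright. The wrist camera measured 89.8°.
- **Tubes:** Four of the five wells held a tube and the +y end well was empty. All four now stand cap up in the white caddy, in every cell except the one farthest from the robot. At each release the gripper was at floor height to within about 0.5 mm. The last top and scene pictures show all four tubes standing.
- **Lid tipped down:** I gripped the tab again, brought the lid to about half open and let go. The wrist camera read about 46–47° and the top camera about 48°, so the lid probably sits 1–3° above 45°. I left it there.
- **The rest:** I saw no movement of the bottle, jar, soap dish or yellow caddy, though I did not re-measure them. The white caddy stayed put while I filled it. The gripper was clear of everything at hand-in, and the case was empty.

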